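# Clear the crock tray into the bowl

## Robot

A 7-joint arm with a two-finger parallel gripper is mounted at the origin on a cart in front of the work surface, level with it; the furniture and walls round the work are solid. World frame = base frame: x ahead of the robot, y to its left, z up, the work surface at z = 0. Lengths are in m, angles in degrees, forces in N, time in s.
With the tool pointing down it reaches from about 0.425 to 0.95 m from the base axis. Payload 4.7 kg.
Tool frame: the origin (TCP) lies at the very end of the fingers, on their centre line; the grasp point (between the pads) lies 19 mm behind it; x points along the fingers, z is the direction in which the jaws open and shut, and the axes are right-handed (so a half turn about x gives the same grasp; the last joint's range is limited). The gripper opens to 85 mm and grips with 20 to 120 N. Pads are 22 mm wide; open, the fingers measure 114 mm over their backs; the gripper's body (76 mm by 85 mm) begins 54 mm behind the grasp point. The pads swing forward as they close: fully open they stand 13 mm farther back than shut.
Start: joints at [73.975, 26.849, -2.785, 87.806, 1.381, 65.374, -4.715], TCP at [0.168, -0.654, 0.231] pointing down, gripper open.
Joint ranges: [-148.3, 148.3], [-19.14, 114.17], [-79.39, 73.82], [5.75, 140.21], [-59.74, 239.74], [12.07, 113.84], [-152.46, 152.46]. Speed limits (degrees/s): [147.25, 147.25, 180, 180, 180, 180, 180].

## Interface

Orientations are given as [roll, pitch, yaw] about the fixed x, y, z axes, in that order (R = Rz(yaw) Ry(pitch) Rx(roll)).
In Python, from rig import r, cams gives the robot as it stands. The module is installed in compiled form; this text tells all that it offers.
- The arm moves only by the tool send_rows, never from a script. Its argument "plan" is a list of rows, each a list of 3 entries, a list of its own where there are three numbers: the shift along the tool's x, y, z in mm, then the turn about the tool's x in degrees, then the closure in counts, from 0 (fully open) to 255 (shut). A call has 1 to 5 rows; each row is the pose to reach, as a shift and turn from the pose measured when the call began, along the tool's axes at that moment; what a row does not reach only later rows make up. A row lasts 1/10 s, in which the tool goes at most 50 mm and 8.59 degrees, less where a joint would pass 70% of its speed; a pose out of reach is approached as far as the arm can. A call with a gripper value outside its range is refused whole. The fingers move at their own pace and stop on an object; the grip force is fixed at half the most. Time passes only in rows, so rows that repeat a pose let the fingers close. It gives the time, the measured TCP pose, the force and the opening at its end, in the units of the state.
- r.state(): the state, without advancing time (a new reading comes with each control period).
- cams.camera(name): name is "side" or "top" or "wrist"; returns (picture, depth): 480x640x3 uint8, red, green, blue; 480x640 float32, m along the optical axis (not along the pixel's ray), 0 where there is no reading.
- cams.camera_model(name): a dict with "K" (3x3 intrinsics, pixels), "world_from_camera" (4x4, takes a point from camera to world coordinates); the wrist camera has in their place "hand_eye" (4x4, takes a point from camera to tool coordinates, whose origin is the TCP and whose axes are the tool frame's). Camera axes: x right, y down, z forward; pixel columns grow to the right and rows downward; lengths in m; the calibration is good to about 2 mm. A picture is of the moment at which its call begins: read the wrist's pose just before it. camera_model takes no time and is no camera call.
- r.finish_job(): hands the job in, once; it reports no verdict.
The state is a dict: "clock": time; "q": joint angles; "joint_velocities": joint speeds; "joint_efforts": joint torques, N m; "tcp_pos": TCP position; "orientation": TCP orientation; "ft_force": force on the tool from outside, world axes, zero at the start; "wrist_torque": the same for the moment, N m; "opening": finger opening in m.
Only numpy, scipy, OpenCV 4.12 (cv2) and the standard library are available. Lean on these libraries where they do the work, as an engineer would, in place of code of your own. Each camera call takes 0.05 s, during which the arm holds its last target.

## Task

Clear the broken clay shards out of the tray: press the latch button and let the end flap spring down by itself, without touching it, then stand the scraper, which lies flat on the table, upright on its blade in the tray at the closed end, behind the shards, and let go of it. Take it again by the top of its handle, push all four shards along the tray and over the open end into the bowl below, and leave the scraper standing on its blade in the tray. The shards are sharp, so keep the hand off them; leave the bowl where it is and do not disturb the foam brick, ribbon spool and stapler near by.

Things in the scene. Friction and masses are not known exactly. Their poses are not given: they have to be found in the camera images.
- tray_deck (a point): Centre of the tray's deck, 105 mm above the table; x points along the tray to its open (flap) end, z up. A wooden trough on four legs, fixed; metal deck 230 mm long (x -115 to +115 mm), 134 mm wide between 8 mm side walls; these and the closed end wall (x = -115 mm) rise 24 mm above the deck. The shards start at x > -50 mm: the 65 mm of deck next to the closed end are empty.
- tray_gate (a point): Middle of the deck's open edge, at deck height; same axes as tray_deck, 115 mm along its x. Nothing but the flap lies beyond.
- latch_top (a point): Centre of the top of the latch button: bare steel, 26 mm across, on a dark steel housing outside the side wall on tray y minus, next to the flap, 150 mm above the table; axes as the tray's. Press straight down: travel 8 mm, 1.5 N at first to 5.5 N fully down, comes back by itself; its hook frees the flap after about 4 mm.
- latch (a joint): Travel of the latch button, m: 0 up, 0.008 fully down.
- flap (a joint): Angle of the steel end flap (150 mm wide, 30 mm high), hinged along the deck's open edge, rad: about 0 upright and shut, held by the latch hook; once released its spring throws it outwards and down in under 1 s to about 2.9 (hanging). It then stays open.
- flap_edge (a point): Middle of the flap's free edge (its top edge when shut), 30 mm from the hinge line. It swings away from the tray, along tray x.
- scraper: The same scraper as scraper_center (same axes); origin at the middle of the face it lies on.
- scraper_center (a point): Centre of the scraper, a T-shaped wooden block 150 x 120 x 38 mm, 0.2 kg, lying flat. x runs to the handle end, y across, z through the thickness (up at first). Head: x -75 to -25 mm, 120 wide; its steel-shod end face x = -75 mm (the blade, 120 x 38 mm) is a flat foot to stand on. Handle: x -25 to +75 mm, 40 wide, 38 thick. In the tray the head has 7 mm to spare on each side.
- shard_0_c (a point): Centre of clay shard 0: a curved piece of a broken terracotta pot, about 50 to 60 mm long (point x), 36 to 44 mm wide, 9 mm thick, 12 mm high, lying hollow side down on the tray deck; 40 g. Sharp: not to be touched with the hand.
- shard_1_c (a point): Centre of clay shard 1: a curved piece of a broken terracotta pot, about 50 to 60 mm long (point x), 36 to 44 mm wide, 9 mm thick, 12 mm high, lying hollow side down on the tray deck; 40 g. Sharp: not to be touched with the hand.
- shard_2_c (a point): Centre of clay shard 2: a curved piece of a broken terracotta pot, about 50 to 60 mm long (point x), 36 to 44 mm wide, 9 mm thick, 12 mm high, lying hollow side down on the tray deck; 40 g. Sharp: not to be touched with the hand.
- shard_3_c (a point): Centre of clay shard 3: a curved piece of a broken terracotta pot, about 50 to 60 mm long (point x), 36 to 44 mm wide, 9 mm thick, 12 mm high, lying hollow side down on the tray deck; 40 g. Sharp: not to be touched with the hand.
- bowl: The same bowl as bowl_rim; origin at the centre of its underside on the table.
- bowl_rim (a point): Centre of the mouth of the cream plastic bowl, 192 mm across, 66 mm high, open at the top, standing loose on the table under the tray's open end; its near rim reaches some 25 mm under the deck.
- foam_brick: Bystander: brick of green floral foam, 68 x 130 x 66 mm, its top sloped at one end; origin at the centre of its underside.
- ribbon_spool: Bystander: ribbon spool lying flat, 90 mm across, 28 mm high; origin at the centre of its underside.
- stapler: Bystander: desk stapler, 36 x 145 x 46 mm; origin at the centre of its underside.

How it is judged:
By the outcome, as a careful person would: the job done as asked, in the order asked, and still so for the second after the job is handed in, with the robot touching nothing.
It also fails if it takes over 61 s, if anything falls off the work surface, if the arm or the gripper's body presses on something with over 40 N, if the wrist force passes 120 N, or if a joint passes its speed limit or range.

## Working session

There is one attempt and no reset: what is moved stays moved. The work goes in short steps, Python scripts to look and compute and a tool call to move; the robot and the scene stay as the last step left them, time stands still between calls to the robot, and variables do not carry over. Pictures are saved under pics/ and viewed, and the job is handed in when it is done.

Besides the shell and the picture viewer there is one more tool, called after ">>>" by a JSON object that holds its "op" and its "data", one argument or row to a line. send_rows: Moves the arm, as the interface text tells. Its arguments: {"type":"object","properties":{"plan":{"type":"array","items":{"type":"array"}}},"required":["plan"]}

```bash
mkdir -p pics
python3 - <<'E'
from rig import r,cams
import numpy as np, cv2
s=r.state();print(s)
for n in("top","side"):
    p,d=cams.camera(n);cv2.imwrite(f"pics/{n}0.png",p[:,:,::-1]);np.savez(f"{n}0.npz",p=p,d=d);m=cams.camera_model(n);print(n,m)
print(cams.camera_model("wrist"))
E
```

```text
{'clock': 0.0, 'q': array([73.97524885, 26.89876925, -2.78507185, 87.876384  ,  1.38072459,
       65.37439925, -4.71475639]), 'joint_velocities': array([ 0.00405711, -0.02410661, -0.09426377, -0.06862812,  0.03692834,
       -0.0362944 ,  0.01988644]), 'joint_efforts': array([-4.01827920e-04, -5.10301888e+01, -4.62896540e-02, -2.37710917e+01,
        1.07878429e-02,  7.52274238e-03,  1.59386701e-05]), 'tcp_pos': array([ 0.16737847, -0.6532941 ,  0.23022459]), 'orientation': array([-178.07957151,   89.88400314,  106.29253697]), 'ft_force': array([-0.51839731, -0.86079069, -0.385934  ]), 'wrist_torque': array([-0.05525856,  0.00074892, -0.02324177]), 'opening': 0.08550111301241205}
top {'K': array([[525.36966188,   0.        , 313.87772037],
       [  0.        , 525.36966188, 242.90578546],
       [  0.        ,   0.        ,   1.        ]]), 'world_from_camera': array([[-0.01323636, -0.98121361,  0.19246986,  0.31652284],
       [-0.9997721 ,  0.00976263, -0.0189854 , -0.00437229],
       [ 0.01674972, -0.19267729, -0.98111921,  1.37507827],
       [ 0.        ,  0.        ,  0.    
[... 269 characters left out ...]

       [-0.33499595,  0.41614326, -0.84534164,  1.18554875],
       [ 0.02660079, -0.89264646, -0.44997188,  0.75491521],
       [ 0.        ,  0.        ,  0.        ,  1.        ]])}
{'K': array([[417.82790426,   0.        , 321.79543574],
       [  0.        , 417.82790426, 243.96508558],
       [  0.        ,   0.        ,   1.        ]]), 'hand_eye': array([[-4.56371635e-05, -3.27565818e-01,  9.44828362e-01,
        -1.41926912e-01],
       [ 1.13563307e-05, -9.44828363e-01, -3.27565818e-01,
         8.42851561e-02],
       [ 9.99999999e-01, -4.21939146e-06,  4.68392322e-05,
         4.22391027e-04],
       [ 0.00000000e+00,  0.00000000e+00,  0.00000000e+00,
         1.00000000e+00]])}
```

View pics/top0.png

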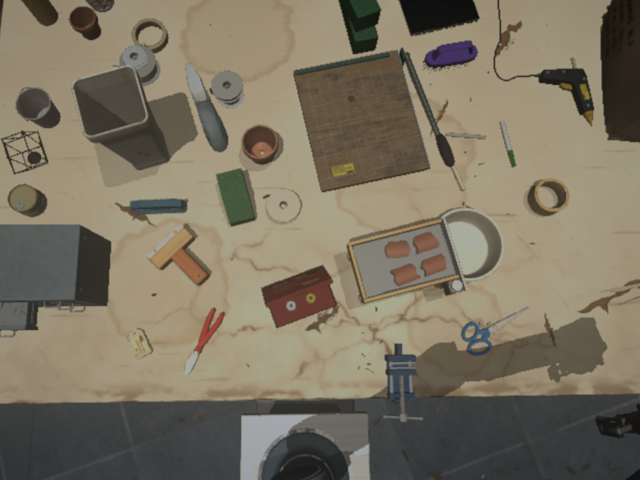

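View pics/side0.png

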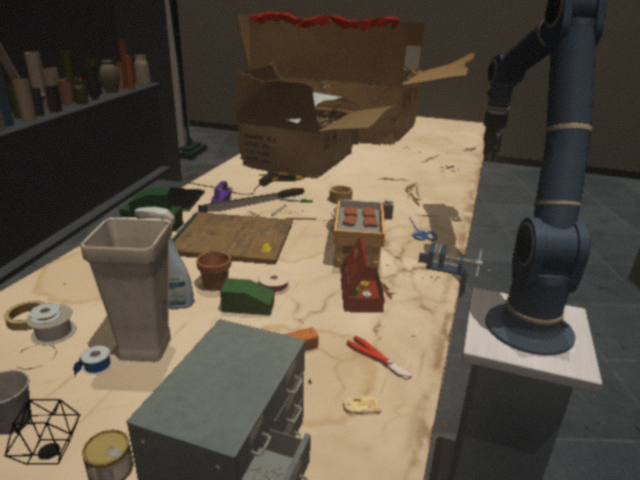

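```bash
cat > h.py <<'E'
import numpy as np, cv2
from rig import r,cams
def ray(n,uv,z):
    m=cams.camera_model(n);K=m["K"];T=m["world_from_camera"]
    uv=np.atleast_2d(uv).astype(float)
    d=np.c_[uv,np.ones(len(uv))]@np.linalg.inv(K).T@T[:3,:3].T
    o=T[:3,3];return o+d*((z-o[2])/d[:,2])[:,None]
def cloud(n,d):
    m=cams.camera_model(n);K=m["K"];T=m["world_from_camera"]
    v,u=np.mgrid[:480,:640]
    P=np.stack([(u-K[0,2])/K[0,0]*d,(v-K[1,2])/K[1,1]*d,d],-1)
    return P@T[:3,:3].T+T[:3,3]
def grab(n,tag):
    p,d=cams.camera(n);cv2.imwrite(f"pics/{tag}.png",p[:,:,::-1]);np.savez(f"{tag}.npz",p=p,d=d);return p,d
E
python3 - <<'E'
from h import *
z=np.load("top0.npz");p,d=z["p"],z["d"]
c=p[200:320,130:340];cv2.imwrite("pics/c1.png",cv2.resize(c[:,:,::-1],None,fx=3.8,fy=3.8,interpolation=cv2.INTER_CUBIC))
c=p[195:315,335:515];cv2.imwrite("pics/c2.png",cv2.resize(c[:,:,::-1],None,fx=4.4,fy=4.4,interpolation=cv2.INTER_CUBIC))
W=cloud("top",d)
for uv in [(168,240),(195,265),(203,276),(380,260),(455,285),(400,247),(431,265),(300,285),(455,255),(352,270),(400,296),(470,240),(355,262),(490,270),(200,300)]:
    print(uv,W[uv[1],uv[0]].round(3),d[uv[1],uv[0]])
E
```

```text
(168, 240) [0.591 0.347 0.036] 1.3597114
(195, 265) [0.524 0.275 0.039] 1.345394
(203, 276) [0.496 0.255 0.034] 1.3458368
(380, 260) [ 0.521 -0.19   0.107] 1.2866178
(455, 285) [ 0.453 -0.359  0.149] 1.2362368
(400, 247) [ 0.551 -0.239  0.117] 1.2841387
(431, 265) [ 0.506 -0.313  0.116] 1.2779431
(300, 285) [0.46  0.006 0.124] 1.2550553
(455, 255) [ 0.527 -0.369  0.131] 1.2677163
(352, 270) [ 0.511 -0.13   0.006] 1.3831625
(400, 296) [ 0.442 -0.255 -0.003] 1.3806334
(470, 240) [ 0.589 -0.448  0.008] 1.4023542
(355, 262) [ 0.513 -0.127  0.127] 1.2643741
(490, 270) [ 0.498 -0.473  0.07 ] 1.3238587
(200, 300) [0.437 0.267 0.004] 1.3636193
```

View pics/c1.png

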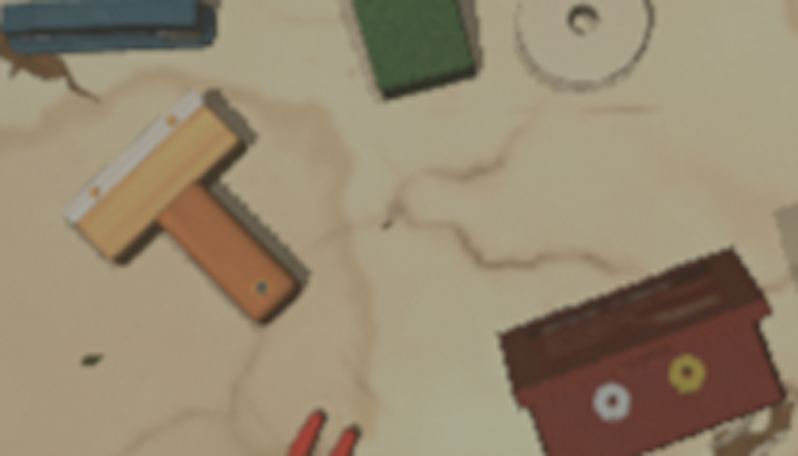

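View pics/c2.png

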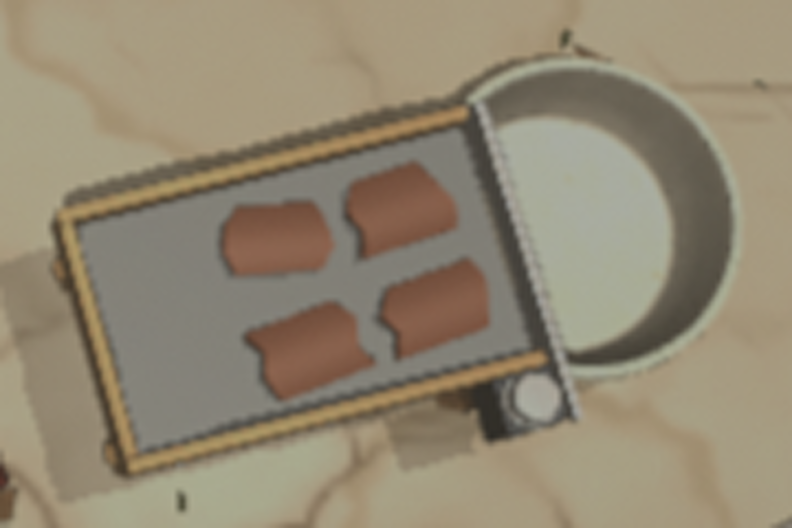

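Run:
```python
from h import *
z=np.load("top0.npz");p,d=z["p"],z["d"]
W=cloud("top",d);print("calib table z",np.median(W[295:310,180:230,2]),)
# scraper
hsv=cv2.cvtColor(p,cv2.COLOR_RGB2HSV)
S=np.zeros((480,640),np.uint8);S[215:290,140:220]=255
m=((W[...,2]>.02)&(W[...,2]<.06)&(d>0)).astype(np.uint8)*S
m2=cv2.inRange(hsv,(5,110,60),(25,255,255))&S
for mm in (m,m2):
    cs,_=cv2.findContours(mm,cv2.RETR_EXTERNAL,cv2.CHAIN_APPROX_NONE);c=max(cs,key=cv2.contourArea)
    q=ray("top",c[:,0,:],.038)[:,:2].astype(np.float32)*1000
    print(cv2.minAreaRect(q))
    a=cv2.minAreaRect(q);print(cv2.boxPoints(a).round(0).tolist())
pts={"blade":[(184,224.2),(147.9,257.1)],"rear":[(194,238.2),(161.6,269)],"hend":[(209,272.4),(199,284.7)]}
for k,v in pts.items():print(k,ray("top",v,.038).round(4).tolist())
t=ray("top",[(348.2,243.2),(364.1,303),(459.5,275.7),(441.8,218.9)],.129);print(t.round(4))
for i in range(4):
    e=t[(i+1)%4]-t[i];print(np.linalg.norm(e),np.degrees(np.arctan2(e[1],e[0])))
print("latch",ray("top",(457,285.5),.150))
# latch by mask, shards
g=cv2.inRange(hsv,(0,90,50),(14,255,255))
S=np.zeros_like(S);S[225:300,375:455]=255
cs,_=cv2.findContours(g&S,cv2.RETR_EXTERNAL,cv2.CHAIN_APPROX_NONE)
for c in cs:
    if cv2.contourArea(c)>60:print("shard",ray("top",c[:,0,:].mean(0),.115).round(3))
for nm,b in dict(brick=(215,165,260,228),spool=(262,185,303,228),stap=(125,195,190,216),box=(258,262,336,330),cab=(0,220,115,330),bowl=(440,205,505,282),clamp=(380,340,420,420)).items():
    w=W[b[1]:b[3],b[0]:b[2]].reshape(-1,3);w=w[(w[:,2]>.015)];print(nm,w.min(0).round(3),w.max(0).round(3))
```

```text
calib table z -4.585033912352099e-05
((540.515869140625, 306.87176513671875), (153.70358276367188, 118.47830963134766), 44.88893508911133)
[[444.0, 295.0], [528.0, 211.0], [637.0, 319.0], [553.0, 403.0]]
((526.6968383789062, 310.0124206542969), (133.81932067871094, 117.81344604492188), 31.794424057006836)
[[439.0, 325.0], [501.0, 225.0], [615.0, 295.0], [553.0, 395.0]]
blade [[0.6318, 0.307, 0.038], [0.5459, 0.3963, 0.038]]
rear [[0.5943, 0.2799, 0.038], [0.5147, 0.36, 0.038]]
hend [[0.5046, 0.239, 0.038], [0.4734, 0.2636, 0.038]]
[[ 0.5594 -0.1115  0.129 ]
 [ 0.4148 -0.1455  0.129 ]
 [ 0.4773 -0.3769  0.129 ]
 [ 0.6178 -0.3427  0.129 ]]
0.148582900814379 -166.78391524782137
0.23965762986981187 -74.87309531894232
0.14456594203918224 13.681416848095218
0.23838332472746063 104.17017936015598
latch [[ 0.45149482 -0.3631299   0.15      ]]
shard [[ 0.485 -0.249  0.115]]
shard [[ 0.506 -0.32   0.115]]
shard [[ 0.547 -0.233  0.115]]
shard [[ 0.562 -0.301  0.115]]
brick [ 0.317 -0.004  0.015] [0.775 0.222 1.375]
spool [ 0.317 -0.004  0.016] [0.729 0.104 1.375]
stap [ 0.317 -0.004  0.016] [0.701 0.452 1.375]
box [ 0.317 -0.083  0.015] [0.522 0.108 1.375]
cab [ 0.317 -0.004  0.015] [0.598 0.738 1.375]
bowl [ 0.317 -0.516  0.015] [ 0.663 -0.004  1.375]
clamp [ 0.139 -0.277  0.015] [ 0.321 -0.004  1.375]
```

```bash
cat >> h.py <<'E'
from scipy.spatial.transform import Rotation as Ro
def tool():
    s=r.state();R=Ro.from_euler("xyz",s["orientation"],degrees=True).as_matrix();return np.array(s["tcp_pos"]),R,s
def jaw(R): return np.degrees(np.arctan2(R[1,2],R[0,2]))
def to(target,jawdir=None):
    p,R,s=tool();sh=R.T@(np.array(target)-p)*1000;t=None
    if jawdir is not None:
        # turn about tool x (down): world yaw decreases with +turn
        t=-(((jawdir-jaw(R))+90)%180-90)
    print("t",round(s["clock"],2),"tcp",p.round(4),"jaw",jaw(R).round(1),"F",np.round(s["ft_force"],1),"open",round(s["opening"],4),"q",np.round(s["q"]),"\n shift",sh.round(1),"turn",t, "rows",np.linalg.norm(sh)/50)
E
python3 - <<'E'
from h import *
p,R,s=tool();print(R.round(3))
to([.4515,-.363,.25],14.3)
to([.4515,-.363,.25],-75.7)
E
```

```text
[[-0.     0.969  0.248]
 [ 0.002  0.248 -0.969]
 [-1.    -0.    -0.002]]
t 0.1 tcp [ 0.1674 -0.6534  0.2304] jaw -75.6 F [ 0.8 -0.6 -0.8] open 0.0855 q [74. 27. -3. 88.  1. 65. -5.] 
 shift [ -19.3  347.3 -210.8] turn -89.92879175656182 rows 8.13415541181631
t 0.1 tcp [ 0.1674 -0.6534  0.2304] jaw -75.6 F [ 0.8 -0.6 -0.8] open 0.0855 q [74. 27. -3. 88.  1. 65. -5.] 
 shift [ -19.3  347.3 -210.8] turn 0.07120824343817844 rows 8.13415541181631
```

>>> {"op": "send_rows", "data": {
  "plan": [
    [[-20,347,-211],0,255],
    [[-20,347,-211],0,255],
    [[-20,347,-211],0,255],
    [[-20,347,-211],0,255],
    [[-20,347,-211],0,255]
  ]
}}

```text
clock: 0.6
tcp_pos: [0.3428, -0.4732, 0.243]
orientation: [-171.9, 89.9, 112.4]
ft_force: [0.7, -1.5, -0.2]
opening: 0.0125
```

Run:
```python
from h import *
to([.4515,-.363,.25],-75.7)
```

```text
t 0.6 tcp [ 0.3428 -0.4732  0.243 ] jaw -75.6 F [ 0.7 -1.5 -0.2] open 0.0125 q [ 56.  18.  -8.  99.   3.  63. -28.] 
 shift [ -6.8 132.6 -79.8] turn 0.06220121812935986 rows 3.0992279736008532
```

>>> {"op": "send_rows", "data": {
  "plan": [
    [[-7,133,-80],0,255],
    [[-7,133,-80],0,255],
    [[-7,133,-80],0,255],
    [[-7,133,-80],0,255],
    [[-7,133,-80],0,255]
  ]
}}

```text
clock: 1.1
tcp_pos: [0.4532, -0.3606, 0.2499]
orientation: [-175.3, 89.8, 109.3]
ft_force: [-1.1, -0.3, -0.6]
opening: -0.0002
```

```bash
cat >> h.py <<'E'
def wgrab(tag):
    p0,R,s=tool();m=cams.camera_model("wrist");T=np.eye(4);T[:3,:3]=R;T[:3,3]=p0
    p,d=cams.camera("wrist");np.savez(tag+".npz",p=p,d=d,T=T@m["hand_eye"],K=m["K"]);cv2.imwrite(f"pics/{tag}.png",p[:,:,::-1]);return p,d
def wray(tag,uv,z):
    f=np.load(tag+".npz");T=f["T"];uv=np.atleast_2d(uv).astype(float)
    d=np.c_[uv,np.ones(len(uv))]@np.linalg.inv(f["K"]).T@T[:3,:3].T
    o=T[:3,3];return o+d*((z-o[2])/d[:,2])[:,None]
def wcloud(tag):
    f=np.load(tag+".npz");d=f["d"];K=f["K"];T=f["T"];v,u=np.mgrid[:480,:640]
    P=np.stack([(u-K[0,2])/K[0,0]*d,(v-K[1,2])/K[1,1]*d,d],-1);return P@T[:3,:3].T+T[:3,3]
E
python3 - <<'E'
from h import *
to([.4515,-.363,.25],-75.7);wgrab("w1")
E
```

```text
t 1.1 tcp [ 0.4532 -0.3606  0.2499] jaw -75.4 F [-1.1 -0.3 -0.6] open -0.0002 q [ 44.  18. -12.  99.   4.  64. -45.] 
 shift [-0.1 -2.3  1.8] turn 0.34063110058703217 rows 0.058571461795450655
```

View pics/w1.png

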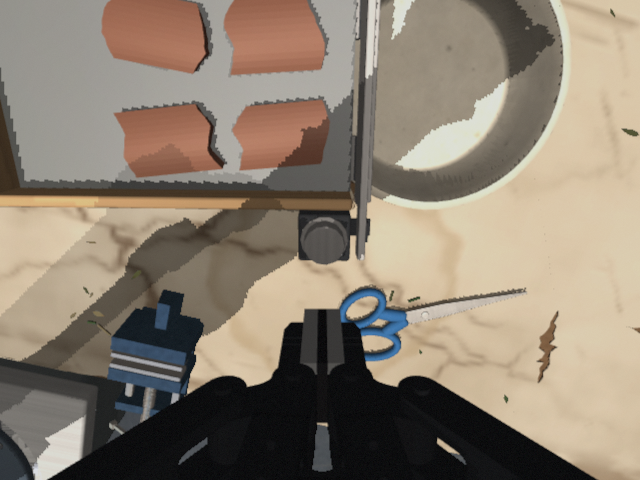

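Run:
```python
from h import *
W=wcloud("w1")
for uv in [(325,240),(345,170),(150,188),(200,60),(150,201),(320,201),(364,60)]:print(uv,W[uv[1],uv[0]].round(4))
print("latch",wray("w1",(325,240),.150))
a=wray("w1",[(60,192),(340,192),(60,206),(340,206)],.129);print(a.round(4))
for i in(0,2):
  e=a[i+1]-a[i];print(np.degrees(np.arctan2(e[1],e[0])))
print("flap top",wray("w1",[(367,30),(361,255)],.135))
```

```text
(325, 240) [ 0.4563 -0.362   0.1488]
(345, 170) [ 0.4942 -0.3664  0.1034]
(150, 188) [ 0.4476 -0.2381  0.1036]
(200, 60) [ 0.5378 -0.2614  0.1131]
(150, 201) [ 0.4466 -0.2478  0.1282]
(320, 201) [ 0.4745 -0.354   0.1284]
(364, 60) [ 0.5618 -0.3578  0.1266]
latch [[ 0.45666128 -0.36190929  0.15      ]]
[[ 0.4382 -0.1916  0.129 ]
 [ 0.4835 -0.3648  0.129 ]
 [ 0.4288 -0.1921  0.129 ]
 [ 0.4747 -0.3673  0.129 ]]
-75.32176871385828
-75.31572570105747
flap top [[ 0.57597569 -0.35446972  0.135     ]
 [ 0.44775161 -0.38876299  0.135     ]]
```

>>> {"op": "send_rows", "data": {
  "plan": [
    [[45,2,2],0,255],
    [[85,2,2],0,255],
    [[98,2,2],0,255],
    [[103,2,2],0,255],
    [[107,2,2],0,255]
  ]
}}

```text
clock: 1.65
tcp_pos: [0.4533, -0.3655, 0.1439]
orientation: [-127.0, 89.9, 157.3]
ft_force: [-2.4, 0.2, 6.0]
opening: 0.0001
```

>>> {"op": "send_rows", "data": {
  "plan": [
    [[1,0,0],0,255],
    [[1,0,0],0,255]
  ]
}}

```text
clock: 1.85
tcp_pos: [0.4539, -0.3662, 0.1447]
orientation: [0.6, 89.9, -75.2]
ft_force: [-1.6, 1.0, 4.1]
opening: -0.0001
```

Run:
```python
from h import *
to([.4555,-.362,.20],-45);wgrab("w2");grab("top","t2")
p=cv2.imread("pics/t2.png")[195:315,335:515];cv2.imwrite("pics/t2c.png",cv2.resize(p,None,fx=4,fy=4))
```

```text
t 1.85 tcp [ 0.4539 -0.3662  0.1447] jaw -75.7 F [-1.6  1.   4.1] open -0.0001 q [ 43.  24. -11. 105.   6.  51. -46.] 
 shift [-55.3   2.6  -3.7] turn -30.716169319437967 rows 1.110159245677081
```

View pics/w2.png

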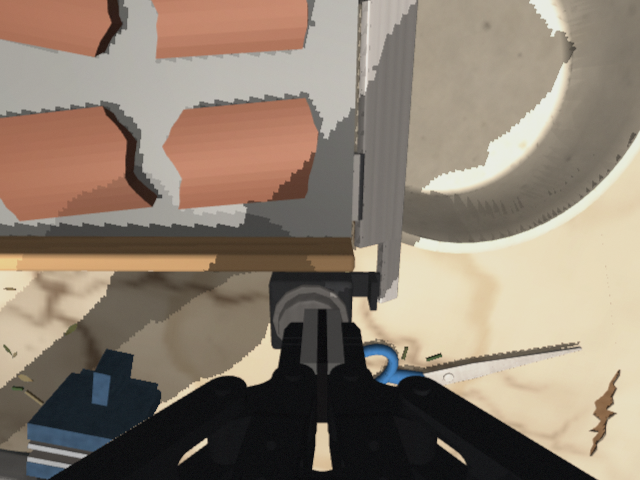

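>>> {"op": "send_rows", "data": {
  "plan": [
    [[-30,0,0],0,255],
    [[-80,0,0],0,200],
    [[-130,0,0],-7,100],
    [[-150,20,-45],-15,0],
    [[-150,30,-90],-22,0]
  ]
}}

```text
clock: 2.45
tcp_pos: [0.4638, -0.2723, 0.2985]
orientation: [23.4, 89.3, -30.1]
ft_force: [0.6, 0.8, -0.0]
opening: 0.058
```

Run:
```python
from h import *
to([.501,.265,.25],-45)
```

```text
t 2.45 tcp [ 0.4638 -0.2723  0.2985] jaw -53.6 F [ 0.6  0.8 -0. ] open 0.058 q [ 41.  12. -18. 101.   4.  67. -32.] 
 shift [  45.8  348.8 -410.6] turn -8.563012374386787 rows 10.814587058108737
```

>>> {"op": "send_rows", "data": {
  "plan": [
    [[0,175,-205],-8,0],
    [[0,175,-205],-8,0],
    [[20,349,-411],-8,0],
    [[46,349,-411],-8,0],
    [[46,349,-411],-8,0]
  ]
}}

```text
clock: 2.95
tcp_pos: [0.4804, -0.0207, 0.2826]
orientation: [20.9, 89.2, -24.7]
ft_force: [0.9, -0.3, -0.6]
opening: 0.0852
```

Run:
```python
from h import *
to([.501,.265,.25],-45)
```

```text
t 2.95 tcp [ 0.4804 -0.0207  0.2826] jaw -45.6 F [ 0.9 -0.3 -0.6] open 0.0852 q [ 25.   8. -30. 109.   5.  64. -53.] 
 shift [  31.1  214.6 -190. ] turn -0.5655927555249463 rows 5.76585486230556
```

>>> {"op": "send_rows", "data": {
  "plan": [
    [[31,215,-190],-1,0],
    [[31,215,-190],-1,0],
    [[31,215,-190],-1,0],
    [[31,215,-190],-1,0],
    [[31,215,-190],-1,0]
  ]
}}

```text
clock: 3.45
tcp_pos: [0.4988, 0.2273, 0.255]
orientation: [27.2, 89.0, -17.3]
ft_force: [0.5, 0.0, 0.5]
opening: 0.085
```

>>> {"op": "send_rows", "data": {
  "plan": [
    [[0,15,-12],0,0],
    [[0,15,-12],0,0]
  ]
}}

```text
clock: 3.65
tcp_pos: [0.5001, 0.2515, 0.2552]
orientation: [41.1, 89.0, -3.1]
ft_force: [-1.1, 0.1, 0.1]
opening: 0.0855
```

Run:
```python
from h import *
to([.501,.265,.25],-45);wgrab("w3")
grab("top","t3")
p=cv2.imread("pics/t3.png")[195:315,335:515];cv2.imwrite("pics/t3c.png",cv2.resize(p,None,fx=4,fy=4))
```

```text
t 3.65 tcp [0.5001 0.2515 0.2552] jaw -44.2 F [-1.1  0.1  0.1] open 0.0855 q [ -1.  19. -38. 101.  13.  64. -88.] 
 shift [ 5.2 10.3 -8.9] turn 0.8242051301854332 rows 0.29032230308877754
```

View pics/w3.png

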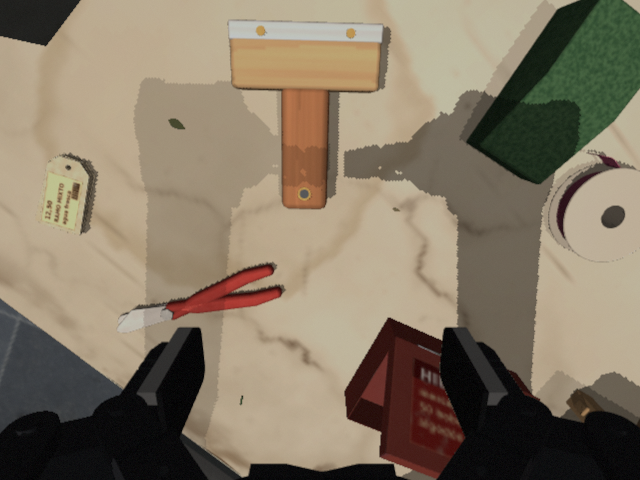

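View pics/t3c.png

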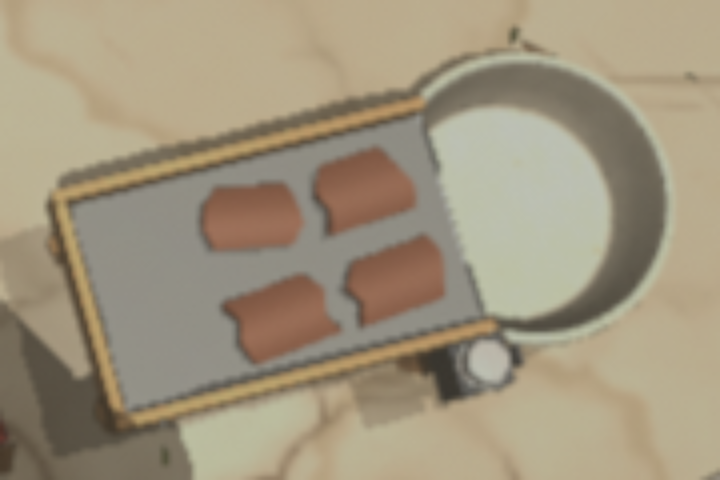

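Run:
```python
from h import *
q=wray("w3",[(229,20),(383,24),(282,100),(327,100),(282,208),(327,208)],.038);print(q.round(4))
b=(q[0]+q[1])/2;h=(q[4]+q[5])/2;m=(q[2]+q[3])/2
for a,c in((b,h),(m,h)):
    e=c-a;print("len",np.linalg.norm(e),"dir",np.degrees(np.arctan2(e[1],e[0])))
print(np.linalg.norm(q[0]-q[1]),np.linalg.norm(q[4]-q[5]))
W=wcloud("w3");print(W[60,305],W[150,305],W[300,60])
e=(h-b)/np.linalg.norm(h-b);g=h-e*.020;print("g",g)
to([g[0],g[1],.10],np.degrees(np.arctan2(e[1],e[0]))+90)
```

```text
[[0.5514 0.4023 0.038 ]
 [0.6347 0.3178 0.038 ]
 [0.5388 0.3335 0.038 ]
 [0.5651 0.308  0.038 ]
 [0.4741 0.2708 0.038 ]
 [0.5025 0.243  0.038 ]]
len 0.14703903704618507 dir -135.4513581435457
len 0.09014066014375023 dir -134.92546515607452
0.11871646337065353 0.0397025699176233
[0.573417   0.3417961  0.03654961] [0.52386022 0.29208805 0.03618284] [ 0.22859841  0.35977023 -0.0010182 ]
g [0.50252656 0.2709531  0.038     ]
t 3.75 tcp [0.501  0.2466 0.2549] jaw -44.5 F [-0.3  0.1 -0.2] open 0.0849 q [ -0.  18. -38. 101.  13.  64. -88.] 
 shift [154.7  17.2 -18.3] turn 0.9117788880535898 rows 3.1354968957220795
```

>>> {"op": "send_rows", "data": {
  "plan": [
    [[50,17,-18],1,0],
    [[100,17,-18],1,0],
    [[150,17,-18],1,0],
    [[185,17,-18],1,0],
    [[185,17,-18],1,0]
  ]
}}

```text
clock: 4.25
tcp_pos: [0.5006, 0.2656, 0.0649]
orientation: [-11.0, 89.2, -56.7]
ft_force: [-0.3, 0.2, 0.0]
opening: 0.0855
```

Run:
```python
from h import *
to([.5025,.2707,.005],-45.2);wgrab("w4")
```

```text
t 4.25 tcp [0.5006 0.2656 0.0649] jaw -45.7 F [-0.3  0.2  0. ] open 0.0855 q [  -8.   32.  -32.  110.   25.   45. -100.] 
 shift [59.8  5.  -3.1] turn -0.4891650726625443 rows 1.202092323039586
```

View pics/w4.png

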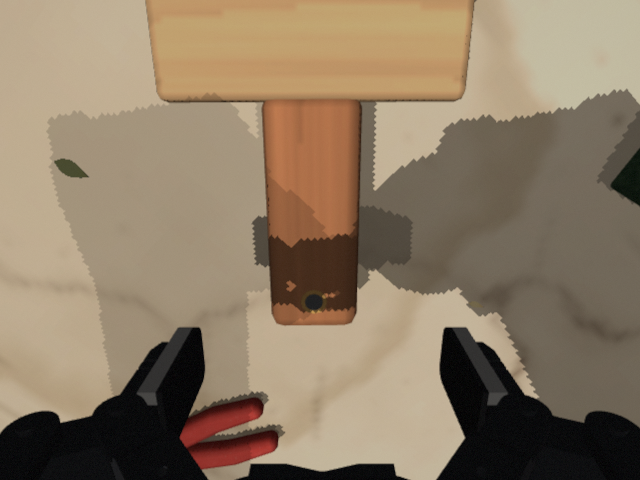

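>>> {"op": "send_rows", "data": {
  "plan": [
    [[30,5,-3],-0.5,0],
    [[55,5,-3],-0.5,0],
    [[60,5,-3],-0.5,0],
    [[60,5,-3],-0.5,255],
    [[60,5,-3],-0.5,255]
  ]
}}

```text
clock: 4.8
tcp_pos: [0.5064, 0.2736, 0.0106]
orientation: [24.9, 89.0, -20.3]
ft_force: [0.8, -0.4, -0.0]
opening: 0.059
```

Run:
```python
from h import *
to([.5025,.2707,.005],-45.2)
```

```text
t 4.8 tcp [0.5064 0.2736 0.0106] jaw -45.2 F [ 0.8 -0.4 -0. ] open 0.059 q [ -11.   37.  -29.  111.   29.   39. -104.] 
 shift [ 5.5 -4.8 -0.8] turn -0.012884968010510534 rows 0.14760174473252366
```

>>> {"op": "send_rows", "data": {
  "plan": [
    [[5,-4,-1],0,200],
    [[5,-4,-1],0,255],
    [[5,-4,-1],0,255],
    [[5,-4,-1],0,255]
  ]
}}

```text
clock: 5.2
tcp_pos: [0.5038, 0.2719, 0.0073]
orientation: [30.5, 88.9, -14.7]
ft_force: [-0.2, -1.1, 5.2]
opening: 0.0392
```

Run:
```python
from h import *
to([.5025,.2707,.055],-45.2);wgrab("w5")
```

```text
t 5.2 tcp [0.5038 0.2719 0.0073] jaw -45.2 F [-0.2 -1.1  5.2] open 0.0392 q [ -11.   37.  -29.  111.   29.   39. -104.] 
 shift [-47.7  -1.3   0.7] turn -0.03928278993393519 rows 0.9549605770411993
```

View pics/w5.png

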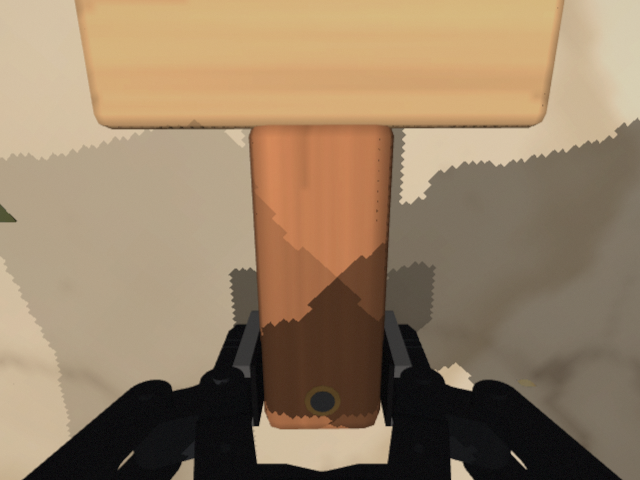

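>>> {"op": "send_rows", "data": {
  "plan": [
    [[-12,0,0],0,255],
    [[-24,0,0],0,255],
    [[-36,0,0],0,255],
    [[-48,0,0],0,255],
    [[-60,0,0],0,255]
  ]
}}

```text
clock: 5.75
tcp_pos: [0.5026, 0.2721, 0.0685]
orientation: [30.7, 88.9, -14.5]
ft_force: [0.1, -0.6, -2.1]
opening: 0.0393
```

Run:
```python
from h import *
to([.5025,.2707,.055],-45.2);wgrab("w6");grab("side","s6")
p=cv2.imread("pics/s6.png")[230:380,180:380];cv2.imwrite("pics/s6c.png",cv2.resize(p,None,fx=3.5,fy=3.5))
```

```text
t 5.75 tcp [0.5026 0.2721 0.0685] jaw -45.2 F [ 0.1 -0.6 -2.1] open 0.0393 q [  -9.   32.  -33.  110.   25.   45. -100.] 
 shift [13.5 -1.3  0.7] turn -0.03830627384593299 rows 0.2717108842276818
```

View pics/w6.png

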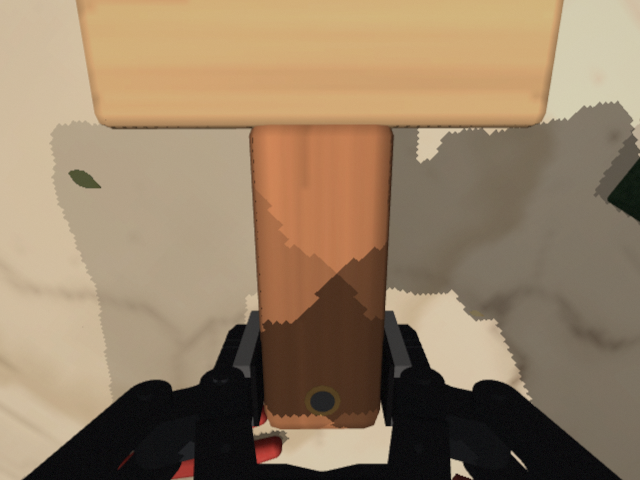

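View pics/s6c.png

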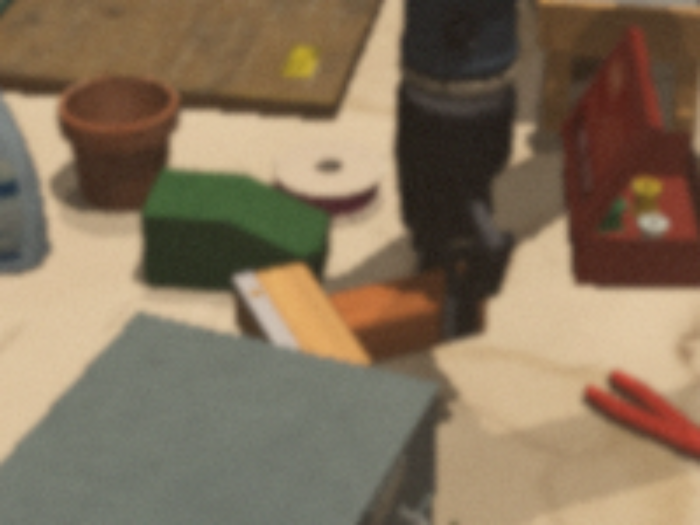

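>>> {"op": "send_rows", "data": {
  "plan": [
    [[0,0,0],0,200],
    [[0,0,0],0,180],
    [[0,0,0],0,170],
    [[0,0,0],0,165],
    [[0,0,0],0,160]
  ]
}}

```text
clock: 6.35
tcp_pos: [0.5035, 0.2729, 0.069]
orientation: [36.1, 88.8, -9.1]
ft_force: [-0.1, -0.4, -0.9]
opening: 0.0391
```

Run:
```python
from h import *
to([.5025,.2707,.055],-45.2);p,R,s=tool();print(R.T@s["wrist_torque"],s["opening"]);wgrab("w7")
```

```text
t 6.35 tcp [0.5035 0.2729 0.069 ] jaw -45.2 F [-0.1 -0.4 -0.9] open 0.0391 q [  -9.   32.  -33.  110.   25.   45. -100.] 
 shift [14.  -2.5  0.6] turn -0.039815856405851946 rows 0.28458594763573064
[ 0.0298126   0.01773368 -0.09640338] 0.03910274797398238
```

View pics/w7.png

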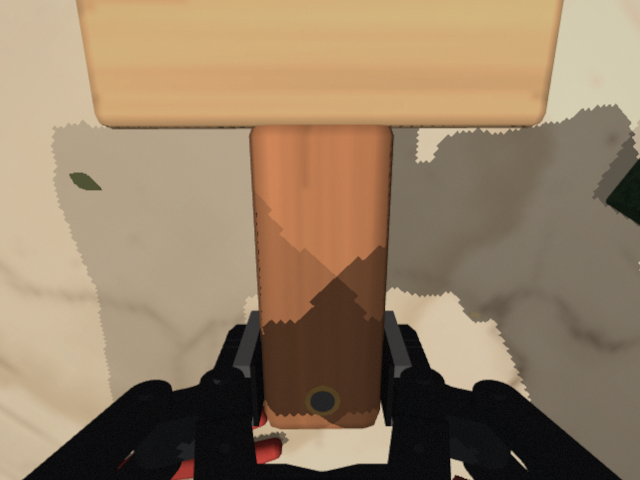

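>>> {"op": "send_rows", "data": {
  "plan": [
    [[20,0,0],0,160],
    [[38,0,0],0,158],
    [[38,0,0],0,155],
    [[38,0,0],0,152],
    [[38,0,0],0,150]
  ]
}}

```text
clock: 6.9
tcp_pos: [0.5049, 0.2734, 0.032]
orientation: [39.4, 88.7, -5.8]
ft_force: [0.1, -0.3, -1.1]
opening: 0.0391
```

```bash
cat > st.py <<'E'
from h import *
p,R,s=tool();print("t",s["clock"],"p",p.round(4),"tau",(R.T@s["wrist_torque"]).round(3),"F",np.round(s["ft_force"],1),"op",round(s["opening"],4),"jaw",jaw(R).round(1),"tilt",np.degrees(np.arccos(-R[2,0])).round(2))
E
python3 st.py
```

```text
t 6.9 p [0.5049 0.2734 0.032 ] tau [-0.021  0.039 -0.105] F [ 0.1 -0.3 -1.1] op 0.0391 jaw -45.2 tilt 1.32
```

>>> {"op": "send_rows", "data": {
  "plan": [
    [[0,0,0],0,148],
    [[0,0,0],0,146],
    [[0,0,0],0,144],
    [[0,0,0],0,144]
  ]
}}

```text
clock: 7.3
tcp_pos: [0.505, 0.2734, 0.0322]
orientation: [39.8, 88.7, -5.4]
ft_force: [-0.3, -0.2, -2.3]
opening: 0.0389
```

```bash
python3 st.py
```

```text
t 7.3 p [0.505  0.2734 0.0322] tau [-0.004  0.031 -0.172] F [-0.3 -0.2 -2.3] op 0.0389 jaw -45.2 tilt 1.34
```

>>> {"op": "send_rows", "data": {
  "plan": [
    [[0,0,0],0,142],
    [[0,0,0],0,141],
    [[0,0,0],0,140],
    [[0,0,0],0,140]
  ]
}}

```text
clock: 7.7
tcp_pos: [0.505, 0.2734, 0.0322]
orientation: [39.7, 88.7, -5.5]
ft_force: [-0.8, -0.1, -2.1]
opening: 0.0391
```

```bash
python3 st.py
```

```text
t 7.7 p [0.505  0.2734 0.0322] tau [ 0.018  0.041 -0.178] F [-0.8 -0.1 -2.1] op 0.0391 jaw -45.2 tilt 1.34
```

>>> {"op": "send_rows", "data": {
  "plan": [
    [[0,0,0],0,139],
    [[0,0,0],0,138],
    [[0,0,0],0,137],
    [[0,0,0],0,137]
  ]
}}

```text
clock: 8.1
tcp_pos: [0.505, 0.2734, 0.0322]
orientation: [39.8, 88.7, -5.4]
ft_force: [0.3, 0.5, -2.0]
opening: 0.0398
```

```bash
python3 st.py
```

```text
t 8.1 p [0.505  0.2734 0.0322] tau [ 0.05   0.022 -0.164] F [ 0.3  0.5 -2. ] op 0.0398 jaw -45.2 tilt 1.34
```

```bash
python3 - <<'E'
from h import *
wgrab("w8");grab("side","s8")
p=cv2.imread("pics/s8.png")[230:380,180:380];q=cv2.resize(p,None,fx=2.4,fy=2.4)
w=cv2.resize(cv2.imread("pics/w8.png"),(320,240));c=np.zeros((600,480,3),np.uint8);c[:360,:480]=q;c[360:,:320]=w;cv2.imwrite("pics/m8.png",c)
E
python3 st.py
```

```text
t 8.2 p [0.505  0.2734 0.0322] tau [-0.018  0.074 -0.18 ] F [-0.   0.7 -2.3] op 0.0398 jaw -45.2 tilt 1.34
```

View pics/m8.png

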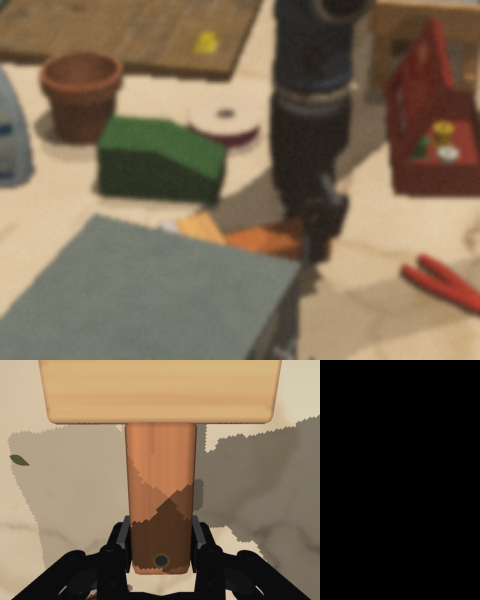

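>>> {"op": "send_rows", "data": {
  "plan": [
    [[0,0,0],0,136],
    [[0,0,0],0,136]
  ]
}}

```text
clock: 8.4
tcp_pos: [0.5051, 0.2737, 0.0324]
orientation: [40.8, 88.7, -4.4]
ft_force: [0.3, 0.8, -1.0]
opening: 0.0396
```

```bash
python3 st.py
```

```text
t 8.4 p [0.5051 0.2737 0.0324] tau [-0.055  0.137 -0.075] F [ 0.3  0.8 -1. ] op 0.0396 jaw -45.2 tilt 1.35
```

>>> {"op": "send_rows", "data": {
  "plan": [
    [[0,0,0],0,135],
    [[0,0,0],0,135]
  ]
}}

```text
clock: 8.6
tcp_pos: [0.5052, 0.2737, 0.0325]
orientation: [41.2, 88.6, -4.0]
ft_force: [0.0, -0.4, -0.3]
opening: 0.0402
```

```bash
python3 st.py
```

```text
t 8.6 p [0.5052 0.2737 0.0325] tau [ 0.014  0.045 -0.067] F [ 0.  -0.4 -0.3] op 0.0402 jaw -45.2 tilt 1.36
```

>>> {"op": "send_rows", "data": {
  "plan": [
    [[0,0,0],0,137],
    [[-8,0,0],0,136],
    [[-16,0,0],0,136],
    [[-24,0,0],0,136],
    [[-32,0,0],0,136]
  ]
}}

```text
clock: 9.1
tcp_pos: [0.5045, 0.2739, 0.0655]
orientation: [41.9, 88.6, -3.4]
ft_force: [0.5, -0.2, -1.5]
opening: 0.0398
```

```bash
python3 - <<'E'
from h import *
wgrab("w9")
cv2.imwrite("pics/w9s.png",cv2.resize(cv2.imread("pics/w9.png"),(400,300)))
W=wcloud("w9")
for v in(80,150,200,250,300,340,380,410):print(v,W[v,321].round(3))
E
python3 st.py
```

```text
80 [0.569 0.338 0.047]
150 [0.552 0.321 0.061]
200 [0.541 0.31  0.067]
250 [0.53  0.299 0.076]
300 [0.519 0.289 0.084]
340 [0.512 0.282 0.091]
380 [0.504 0.274 0.096]
410 [0.498 0.268 0.1  ]
t 9.15 p [0.5052 0.2744 0.0667] tau [-0.009  0.073 -0.135] F [ 0.2 -0.2 -1.1] op 0.0398 jaw -45.2 tilt 1.5
```

View pics/w9s.png

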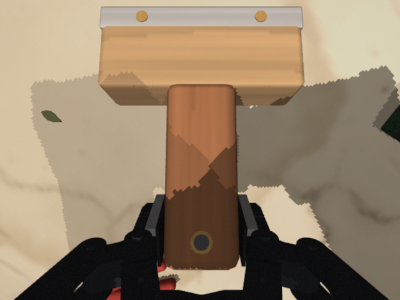

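>>> {"op": "send_rows", "data": {
  "plan": [
    [[-10,9,0],0,136],
    [[-19,18,0],0,136],
    [[-26,28,0],0,136],
    [[-33,37,0],0,136],
    [[-33,37,0],0,136]
  ]
}}

```text
clock: 9.65
tcp_pos: [0.5321, 0.3025, 0.1017]
orientation: [49.6, 88.4, 4.4]
ft_force: [-0.4, 0.1, -0.7]
opening: 0.0398
```

```bash
python3 - <<'E'
from h import *
wgrab("w10")
cv2.imwrite("pics/w10s.png",cv2.resize(cv2.imread("pics/w10.png"),(400,300)))
W=wcloud("w10")
for v in(150,200,250,300,340,380,410):print(v,W[v,321].round(3))
E
python3 st.py
```

```text
150 [0.578 0.347 0.061]
200 [0.565 0.335 0.082]
250 [0.554 0.324 0.098]
300 [0.545 0.315 0.113]
340 [0.538 0.309 0.123]
380 [0.531 0.303 0.133]
410 [0.527 0.298 0.139]
t 9.7 p [0.5311 0.3013 0.1007] tau [ 0.018 -0.002 -0.105] F [-0.5 -0.7 -2.3] op 0.0399 jaw -45.2 tilt 1.53
```

View pics/w10s.png

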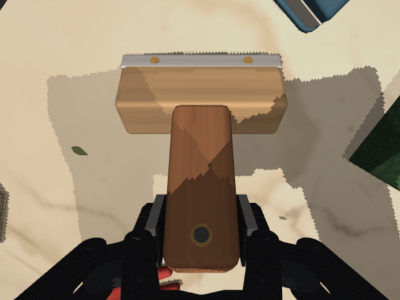

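>>> {"op": "send_rows", "data": {
  "plan": [
    [[0,8,0],0,136],
    [[-4,16,0],0,136],
    [[-8,25,0],0,136],
    [[-12,36,0],0,136],
    [[-15,47,0],0,136]
  ]
}}

```text
clock: 10.2
tcp_pos: [0.5649, 0.3354, 0.1172]
orientation: [47.2, 88.4, 2.0]
ft_force: [1.1, -0.7, -1.7]
opening: 0.0396
```

```bash
python3 - <<'E'
from h import *
wgrab("w11")
cv2.imwrite("pics/w11s.png",cv2.resize(cv2.imread("pics/w11.png"),(400,300)))
W=wcloud("w11")
for v in(150,200,250,300,340,380,410):print(v,W[v,321].round(3))
E
python3 st.py
```

```text
150 [0.61  0.379 0.068]
200 [0.597 0.367 0.09 ]
250 [0.586 0.356 0.11 ]
300 [0.577 0.347 0.126]
340 [0.57  0.341 0.138]
380 [0.564 0.336 0.149]
410 [0.559 0.33  0.153]
t 10.25 p [0.5664 0.3372 0.118 ] tau [-0.049  0.013  0.156] F [ 2.1  1.2 -1.4] op 0.0404 jaw -45.2 tilt 1.72
```

View pics/w11s.png

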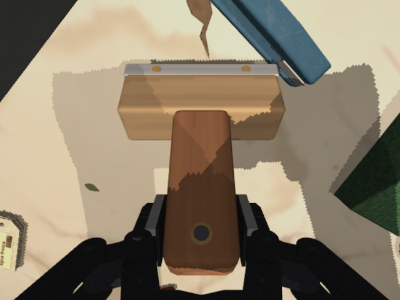

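```bash
python3 - <<'E'
from h import *
W=wcloud("w11")
for uv in[(200,111),(440,111),(320,108),(200,120),(440,120),(460,130),(475,130),(480,140),(200,160),(440,160),(200,200)]:print(uv,W[uv[1],uv[0]].round(3))
E
python3 st.py
```

```text
(200, 111) [0.581 0.433 0.047]
(440, 111) [0.663 0.35  0.049]
(320, 108) [0.623 0.392 0.046]
(200, 120) [0.579 0.429 0.05 ]
(440, 120) [0.66  0.348 0.054]
(460, 130) [0.674 0.324 0.005]
(475, 130) [0.677 0.321 0.018]
(480, 140) [ 0.68   0.309 -0.001]
(200, 160) [0.57  0.415 0.072]
(440, 160) [0.645 0.339 0.074]
(200, 200) [0.554 0.404 0.067]
t 10.25 p [0.5664 0.3372 0.118 ] tau [-0.049  0.013  0.156] F [ 2.1  1.2 -1.4] op 0.0404 jaw -45.2 tilt 1.72
```

View pics/w11.png

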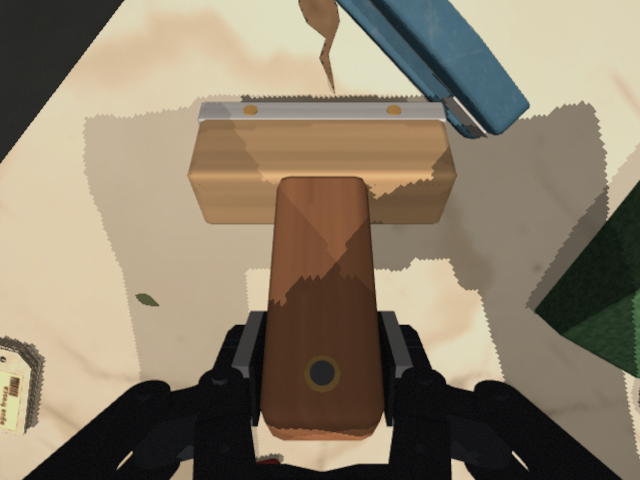

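>>> {"op": "send_rows", "data": {
  "plan": [
    [[0,-25,0],0,137],
    [[0,-50,0],0,137],
    [[5,-60,0],0,137],
    [[10,-60,0],0,136],
    [[14,-60,0],0,136]
  ]
}}

```text
clock: 10.75
tcp_pos: [0.525, 0.2955, 0.1023]
orientation: [54.0, 88.2, 8.8]
ft_force: [-0.6, 0.2, -2.2]
opening: 0.0397
```

>>> {"op": "send_rows", "data": {
  "plan": [
    [[0,0,0],0,136],
    [[2,2,0],0,136],
    [[4,4,0],0,136]
  ]
}}

```text
clock: 11.05
tcp_pos: [0.5289, 0.2987, 0.0999]
orientation: [52.2, 88.2, 7.0]
ft_force: [-4.6, -6.0, 17.0]
opening: 0.0401
```

```bash
cat > look.py <<'E'
import sys
from h import *
t=sys.argv[1]
wgrab(t);cv2.imwrite(f"pics/{t}s.png",cv2.resize(cv2.imread(f"pics/{t}.png"),(400,300)))
W=wcloud(t);P=[]
for v in(240,270,300,330,360,390,405):P.append(W[v,312])
P=np.array(P);d=P[0]-P[-1];print("handle",P[0].round(3),P[-1].round(3),"phi",np.degrees(np.arctan2(-d[2],np.hypot(d[0],d[1]))).round(1))
p,R,s=tool();print("t",s["clock"],"p",p.round(4),"tau",(R.T@s["wrist_torque"]).round(3),"F",np.round(s["ft_force"],1),"op",round(s["opening"],4),"jaw",jaw(R).round(1),"tilt",np.degrees(np.arccos(-R[2,0])).round(2))
E
python3 look.py w12
```

```text
handle [0.55  0.324 0.088] [0.522 0.297 0.136] phi 51.2
t 11.1 p [0.5292 0.2993 0.1   ] tau [-0.116  0.149 -0.656] F [-1.3 -2.   7.7] op 0.0399 jaw -45.2 tilt 1.86
```

View pics/w12s.png

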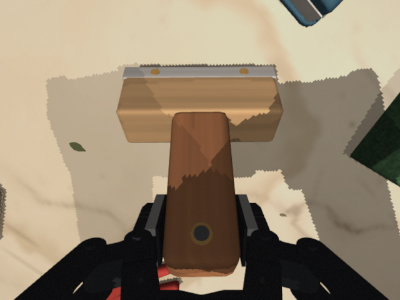

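```bash
python3 -c "
from h import *
p,R,s=tool();print(R.round(4))"
```

```text
[[ 0.032   0.7094  0.7041]
 [ 0.0051  0.7043 -0.7099]
 [-0.9995  0.0263  0.019 ]]
```

>>> {"op": "send_rows", "data": {
  "plan": [
    [[-4,9,0],0,136],
    [[-7,18,0],0,136],
    [[-10,28,0],0,136],
    [[-13,40,0],0,136],
    [[-13,42,0],0,136]
  ]
}}

```text
clock: 11.6
tcp_pos: [0.5599, 0.3307, 0.1146]
orientation: [57.6, 88.0, 12.4]
ft_force: [-0.5, 0.8, -1.9]
opening: 0.0397
```

```bash
python3 look.py w13
```

```text
handle [0.58  0.355 0.099] [0.554 0.33  0.152] phi 55.9
t 11.65 p [0.5593 0.3301 0.1141] tau [ 0.013  0.041 -0.074] F [ 0.   0.6 -1.5] op 0.0397 jaw -45.2 tilt 1.9
```

View pics/w13s.png

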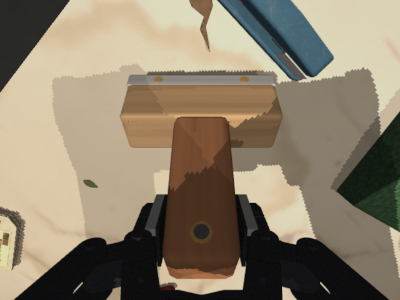

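>>> {"op": "send_rows", "data": {
  "plan": [
    [[0,-15,0],0,136],
    [[0,-30,0],0,136],
    [[0,-35,0],0,135],
    [[0,-35,0],0,135],
    [[0,-35,0],0,135]
  ]
}}

```text
clock: 12.15
tcp_pos: [0.535, 0.3057, 0.1136]
orientation: [56.6, 88.1, 11.4]
ft_force: [-0.9, -1.0, 1.8]
opening: 0.0403
```

```bash
python3 look.py w14
```

```text
handle [0.552 0.328 0.087] [0.525 0.301 0.144] phi 55.9
t 12.2 p [0.5351 0.3058 0.1136] tau [-0.022 -0.069 -0.333] F [-0.3 -0.9  1.5] op 0.0401 jaw -45.2 tilt 1.95
```

>>> {"op": "send_rows", "data": {
  "plan": [
    [[3,2,0],0,135],
    [[6,4,0],0,135],
    [[9,6,0],0,135],
    [[9,6,0],0,160],
    [[9,6,0],0,255]
  ]
}}

```text
clock: 12.7
tcp_pos: [0.5412, 0.3112, 0.1061]
orientation: [58.5, 87.9, 13.2]
ft_force: [-0.5, -1.2, 6.0]
opening: 0.0387
```

```bash
python3 look.py w15
```

```text
handle [0.558 0.333 0.077] [0.532 0.307 0.138] phi 59.0
t 12.75 p [0.5412 0.3112 0.1061] tau [ 0.011 -0.026 -0.264] F [-1.2 -1.2  5.6] op 0.0388 jaw -45.2 tilt 2.13
```

View pics/w15s.png

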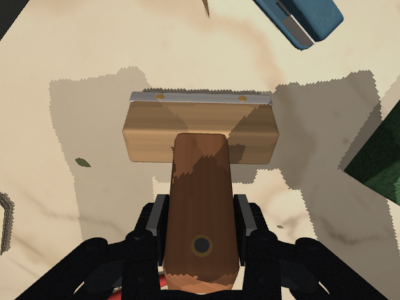

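>>> {"op": "send_rows", "data": {
  "plan": [
    [[-40,0,0],0,255],
    [[-85,0,0],0,255],
    [[-130,0,0],0,255],
    [[-170,0,0],0,255],
    [[-180,0,0],0,255]
  ]
}}

```text
clock: 13.25
tcp_pos: [0.5364, 0.3121, 0.2912]
orientation: [62.9, 87.4, 17.7]
ft_force: [0.9, 0.2, -1.4]
opening: 0.0391
```

Run:
```python
from h import *
to([.5137,-.2213,.29],14.6)
```

```text
t 13.25 tcp [0.5364 0.3121 0.2912] jaw -45.2 F [ 0.9  0.2 -1.4] open 0.0391 q [ -6.  22. -38.  92.  16.  69. -93.] 
 shift [  -7.3 -391.8  362.6] turn -59.8317290789208 rows 10.678337027745329
```

>>> {"op": "send_rows", "data": {
  "plan": [
    [[-7,-36,33],-6,255],
    [[-7,-72,67],-12,255],
    [[-7,-108,100],-18,255],
    [[-7,-140,130],-24,255],
    [[-7,-140,130],-24,255]
  ]
}}

```text
clock: 13.75
tcp_pos: [0.529, 0.1122, 0.293]
orientation: [33.1, 87.6, 11.2]
ft_force: [0.3, -1.1, -2.1]
opening: 0.0389
```

```bash
python3 st.py;python3 - <<'E'
from h import *
to([.5137,-.2213,.29],14.6)
E
```

```text
t 13.75 p [0.529  0.1122 0.293 ] tau [-0.064  0.04  -0.046] F [ 0.3 -1.1 -2.1] op 0.0389 jaw -21.9 tilt 2.4
t 13.75 tcp [0.529  0.1122 0.293 ] jaw -21.9 F [ 0.3 -1.1 -2.1] open 0.0389 q [ 18.  14. -41. 101.  11.  66. -48.] 
 shift [  -0.4 -315.3  109.8] turn -36.455130001649906 rows 6.676756911687437
```

>>> {"op": "send_rows", "data": {
  "plan": [
    [[0,-48,16],-8,255],
    [[0,-96,32],-16,255],
    [[0,-144,48],-24,255],
    [[0,-180,64],-32,255],
    [[0,-180,64],-32,255]
  ]
}}

```text
clock: 14.25
tcp_pos: [0.521, -0.0838, 0.2895]
orientation: [-0.2, 87.7, 9.8]
ft_force: [0.9, -0.1, -1.1]
opening: 0.0391
```

```bash
python3 st.py;python3 - <<'E'
from h import *
to([.5137,-.2213,.29],14.6)
E
```

```text
t 14.25 p [ 0.521  -0.0838  0.2895] tau [-0.037  0.04   0.005] F [ 0.9 -0.1 -1.1] op 0.0391 jaw 10.0 tilt 2.27
t 14.25 tcp [ 0.521  -0.0838  0.2895] jaw 10.0 F [ 0.9 -0.1 -1.1] open 0.0391 q [ 39.  13. -40. 103.   9.  65.   6.] 
 shift [  -1.7 -134.2  -30.9] turn -4.641832571583862 rows 2.753847701485165
```

>>> {"op": "send_rows", "data": {
  "plan": [
    [[0,-45,-10],-4.6,255],
    [[0,-90,-20],-4.6,255],
    [[-2,-134,-31],-4.6,255],
    [[-2,-134,-31],-4.6,255],
    [[-2,-134,-31],-4.6,255]
  ]
}}

```text
clock: 14.75
tcp_pos: [0.5134, -0.222, 0.2888]
orientation: [-1.7, 87.8, 12.7]
ft_force: [0.4, 1.4, -2.5]
opening: 0.0384
```

```bash
python3 look.py w16;python3 - <<'E'
from h import *
to([.5137,-.2213,.29],14.6);grab("top","t16");grab("side","s16")
p=cv2.imread("pics/t16.png")[185:325,325:525];cv2.imwrite("pics/t16c.png",cv2.resize(p,None,fx=3,fy=3))
p=cv2.imread("pics/s16.png")[130:280,280:480];cv2.imwrite("pics/s16c.png",cv2.resize(p,None,fx=3,fy=3))
p,R,s=tool();print(R.round(3))
E
```

```text
handle [ 0.504 -0.197  0.259] [ 0.511 -0.231  0.321] phi 60.9
t 14.8 p [ 0.5138 -0.2202  0.2892] tau [0.044 0.03  0.038] F [ 0.2 -0.3 -0.8] op 0.039 jaw 14.6 tilt 2.23
t 14.8 tcp [ 0.5138 -0.2202  0.2892] jaw 14.6 F [ 0.2 -0.3 -0.8] open 0.039 q [ 50.  16. -37.  99.   9.  66.  25.] 
 shift [-0.8 -1.1 -0.3] turn -0.021631924245340883 rows 0.028155329135801543
[[ 0.039 -0.254  0.966]
 [ 0.008  0.967  0.254]
 [-0.999 -0.002  0.039]]
```

View pics/w16.png

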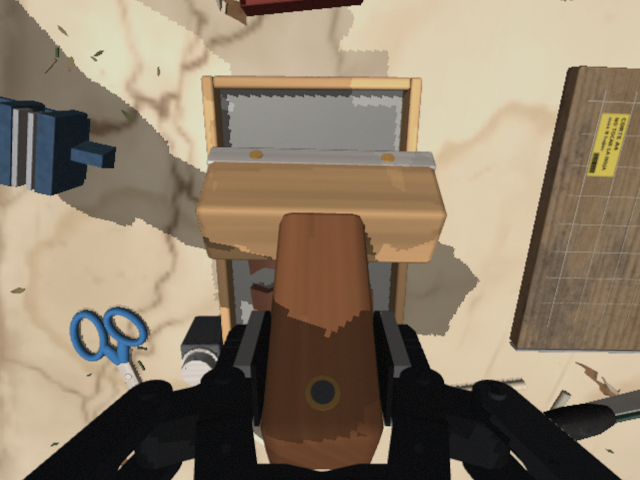

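View pics/s16c.png

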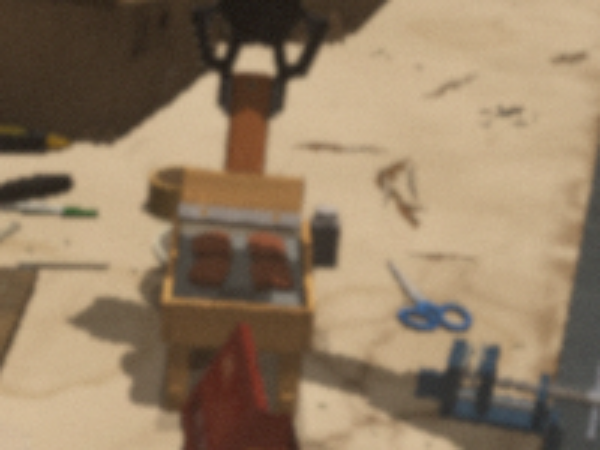

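View pics/t16c.png

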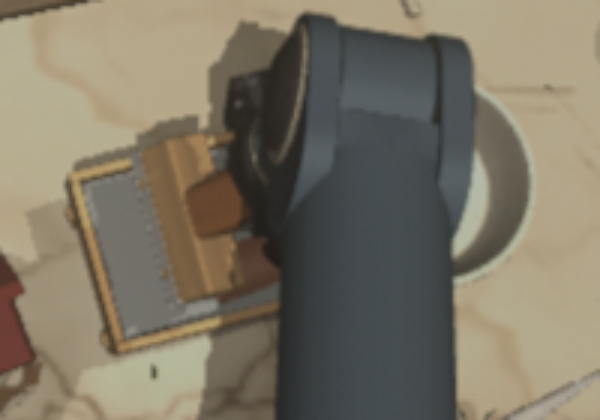

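Run:
```python
from h import *
im=cv2.imread("pics/w16.png")[60:270,180:460];cv2.imwrite("pics/w16c.png",cv2.resize(im,None,fx=2.8,fy=2.8))
a=np.radians(-75.35);ux=np.array([np.cos(a),np.sin(a)]);uy=np.array([-ux[1],ux[0]])
q=wray("w16",[(203,77),(421,77),(215,89),(409,89),(207,130),(218,130),(404,130),(417,130)],.129)[:,:2]
print(np.c_[q@ux,q@uy].round(4))
W=wcloud("w16")
for uv in [(300,84),(300,120),(209,110),(415,110),(215,155),(430,157),(320,155),(320,180),(212,240),(430,240)]:
    w=W[uv[1],uv[0]];print(uv,(w[:2]@ux).round(4),(w[:2]@uy).round(4),w[2].round(4))
p,R,s=tool();print(p[:2]@ux,p[:2]@uy)
```

```text
[[0.2465 0.3679]
 [0.2469 0.5141]
 [0.254  0.3751]
 [0.2545 0.5064]
 [0.2805 0.3673]
 [0.2806 0.3748]
 [0.2815 0.5046]
 [0.2816 0.5138]]
(300, 84) 0.251 0.4321 0.1275
(300, 120) 0.2754 0.4314 0.1047
(209, 110) 0.2674 0.3697 0.1279
(415, 110) 0.2682 0.5117 0.1282
(215, 155) 0.2881 0.3875 0.2055
(430, 157) 0.2901 0.5016 0.2067
(320, 155) 0.2888 0.4428 0.2045
(320, 180) 0.2988 0.4421 0.223
(212, 240) 0.3264 0.388 0.2321
(430, 240) 0.327 0.4962 0.2359
0.341948047121789 0.4419542163299367
```

View pics/w16c.png

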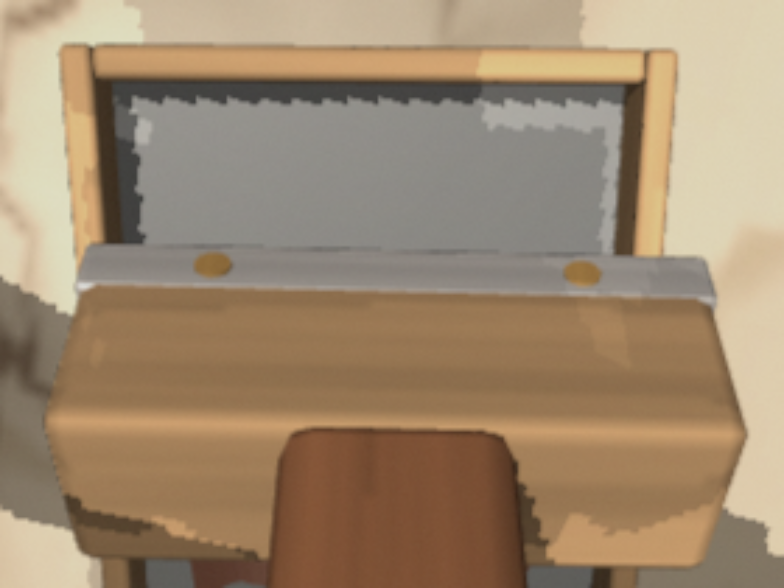

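>>> {"op": "send_rows", "data": {
  "plan": [
    [[25,8,-1],-0.8,255],
    [[50,16,-2],-0.8,255],
    [[70,24,-2],-0.8,255],
    [[75,28,-2],-0.8,255],
    [[75,28,-2],-0.8,255]
  ]
}}

```text
clock: 15.4
tcp_pos: [0.508, -0.1907, 0.2147]
orientation: [-3.8, 87.8, 11.8]
ft_force: [1.1, -0.4, -1.9]
opening: 0.0392
```

```bash
python3 look.py w17;python3 - <<'E'
from h import *
a=np.radians(-75.35);ux=np.array([np.cos(a),np.sin(a)]);uy=np.array([-ux[1],ux[0]])
p,R,s=tool();print("hand x,y rel wall/center",p[:2]@ux-.2543,p[:2]@uy-.4407)
E
```

```text
handle [ 0.498 -0.167  0.184] [ 0.506 -0.2    0.248] phi 62.0
t 15.45 p [ 0.5086 -0.1911  0.2154] tau [-0.002  0.05  -0.044] F [-0.2 -0.4 -0.7] op 0.0387 jaw 15.6 tilt 2.32
hand x,y rel wall/center 0.05917781036956432 0.0030360179128443576
```

View pics/w17.png

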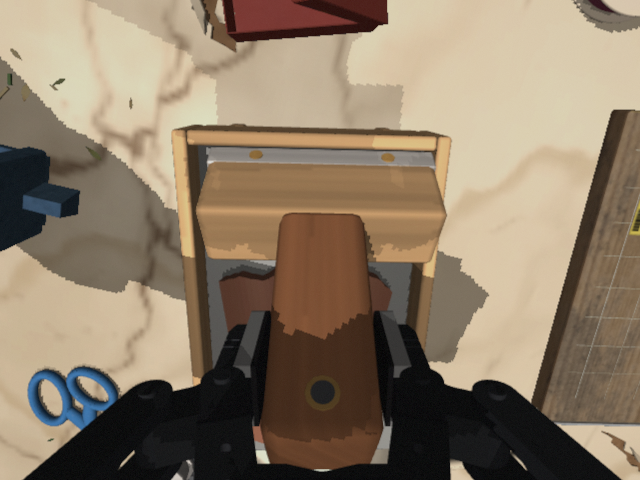

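>>> {"op": "send_rows", "data": {
  "plan": [
    [[0,0,-3],0,255],
    [[3,2,-3],0,255],
    [[5,4,-3],0,255],
    [[5,4,-3],0,160],
    [[5,4,-3],0,150]
  ]
}}

```text
clock: 15.95
tcp_pos: [0.5064, -0.1901, 0.213]
orientation: [-11.1, 87.5, 4.5]
ft_force: [-0.4, -2.3, 9.1]
opening: 0.0386
```

```bash
python3 look.py w18
```

```text
handle [ 0.496 -0.166  0.182] [ 0.504 -0.199  0.246] phi 62.0
t 16.0 p [ 0.5064 -0.1901  0.2131] tau [ 0.031  0.867 -0.679] F [-0.4 -2.9  8.5] op 0.0387 jaw 15.6 tilt 2.52
```

View pics/w18.png

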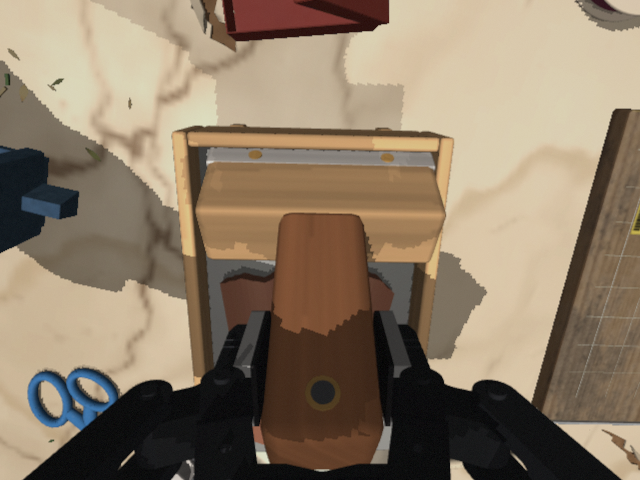

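>>> {"op": "send_rows", "data": {
  "plan": [
    [[-1,5,0],0,147],
    [[-1,10,0],0,145],
    [[-2,15,0],0,145],
    [[-2,20,0],0,145],
    [[-2,20,0],0,145]
  ]
}}

```text
clock: 16.5
tcp_pos: [0.5019, -0.1723, 0.2162]
orientation: [-15.6, 87.3, -0.1]
ft_force: [0.8, -5.7, 3.2]
opening: 0.0388
```

```bash
python3 look.py w19
```

```text
handle [ 0.494 -0.153  0.172] [ 0.499 -0.18   0.25 ] phi 70.3
t 16.55 p [ 0.502  -0.1725  0.2162] tau [ 0.155  0.303 -1.526] F [ 0.8 -4.6  3.7] op 0.0389 jaw 15.5 tilt 2.7
```

View pics/w19s.png

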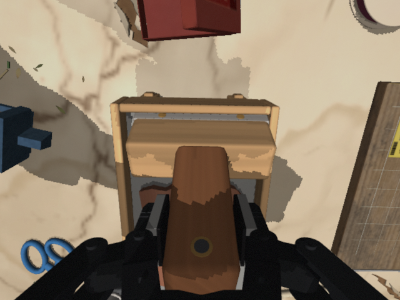

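>>> {"op": "send_rows", "data": {
  "plan": [
    [[0,5,0],0,145],
    [[1,10,0],0,145],
    [[2,15,0],0,145],
    [[3,20,0],0,145],
    [[3,25,0],0,145]
  ]
}}

```text
clock: 17.05
tcp_pos: [0.4969, -0.1498, 0.2146]
orientation: [-19.0, 87.1, -3.5]
ft_force: [1.9, -5.2, 2.9]
opening: 0.0385
```

```bash
python3 look.py w20
```

```text
handle [ 0.492 -0.139  0.144] [ 0.494 -0.157  0.248] phi 80.0
t 17.1 p [ 0.4966 -0.1486  0.2144] tau [ 0.135  0.335 -1.486] F [ 0.4 -3.2  4.5] op 0.0387 jaw 15.5 tilt 2.9
```

View pics/w20.png

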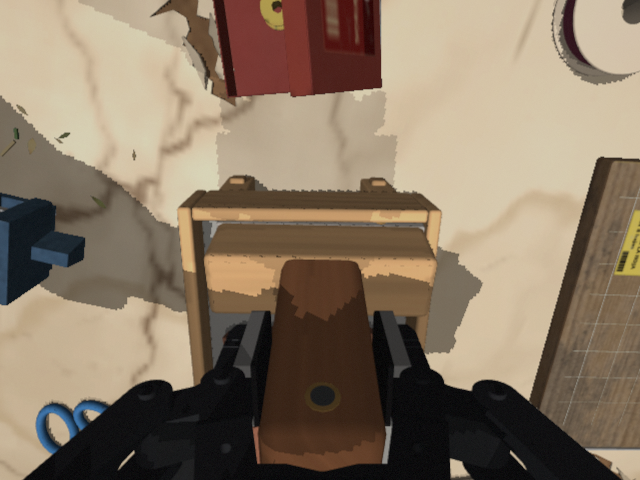

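>>> {"op": "send_rows", "data": {
  "plan": [
    [[0,5,0],0,145],
    [[1,10,0],0,145],
    [[2,14,0],0,145],
    [[3,18,0],0,145],
    [[4,21,0],0,145]
  ]
}}

```text
clock: 17.6
tcp_pos: [0.4911, -0.128, 0.2099]
orientation: [-17.8, 87.1, -2.3]
ft_force: [2.2, -5.9, 4.1]
opening: 0.039
```

```bash
python3 look.py w21;python3 - <<'E'
from h import *
a=np.radians(-75.35);ux=np.array([np.cos(a),np.sin(a)]);uy=np.array([-ux[1],ux[0]])
p,R,s=tool();print("hand rel wall/center",p[:2]@ux-.2543,p[:2]@uy-.4407);print(R.round(3))
grab("side","s21");p=cv2.imread("pics/s21.png")[130:280,280:480];cv2.imwrite("pics/s21c.png",cv2.resize(p,None,fx=3,fy=3))
E
```

```text
handle [ 0.489 -0.126  0.112] [ 0.487 -0.134  0.246] phi 86.8
t 17.65 p [ 0.4911 -0.1279  0.2099] tau [ 0.124  0.055 -1.676] F [ 2.2 -5.3 -1.5] op 0.0385 jaw 15.6 tilt 2.91
hand rel wall/center -0.006359104483966149 0.0020929992634707295
[[ 0.051 -0.268  0.962]
 [-0.002  0.963  0.268]
 [-0.999 -0.016  0.048]]
```

View pics/w21.png

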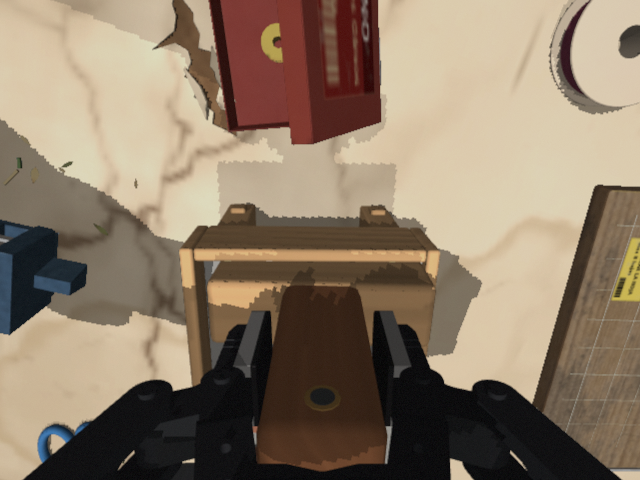

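View pics/s21c.png

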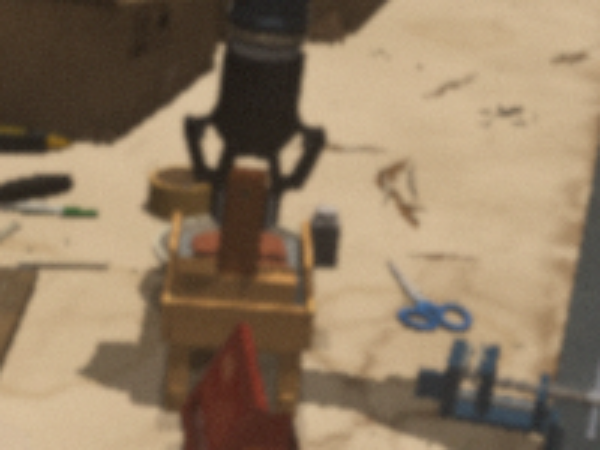

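>>> {"op": "send_rows", "data": {
  "plan": [
    [[2,0,0],0,145],
    [[4,0,0],0,145],
    [[5,0,0],0,142],
    [[5,0,0],0,140],
    [[5,0,0],0,140]
  ]
}}

```text
clock: 18.2
tcp_pos: [0.4932, -0.127, 0.2086]
orientation: [-18.9, 86.9, -3.3]
ft_force: [-1.3, -1.2, 23.5]
opening: 0.0391
```

```bash
python3 look.py w22
```

```text
handle [ 0.491 -0.126  0.11 ] [ 0.489 -0.133  0.245] phi 86.8
t 18.25 p [ 0.4932 -0.127   0.2086] tau [ 0.103  1.856 -0.438] F [-2.5 -1.8 22.2] op 0.039 jaw 15.6 tilt 3.07
```

>>> {"op": "send_rows", "data": {
  "plan": [
    [[-1,0,0],0,138],
    [[-1,0,0],0,136],
    [[-1,0,0],0,134],
    [[-1,0,0],0,131],
    [[-1,0,0],0,127]
  ]
}}

```text
clock: 18.75
tcp_pos: [0.4934, -0.1262, 0.2093]
orientation: [-17.3, 86.9, -1.7]
ft_force: [0.7, -0.2, -0.5]
opening: 0.0428
```

```bash
python3 look.py w23
```

```text
handle [ 0.492 -0.125  0.11 ] [ 0.49  -0.134  0.243] phi 86.0
t 18.8 p [ 0.4933 -0.1263  0.2094] tau [-0.022 -0.061  0.004] F [0.8 0.5 0.1] op 0.043 jaw 15.6 tilt 3.08
```

View pics/w23.png

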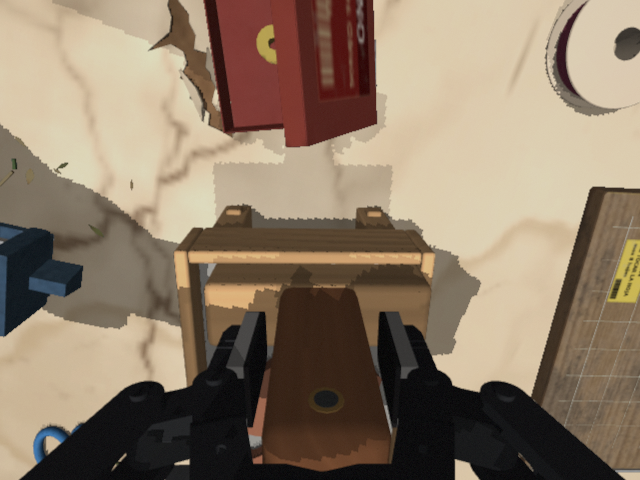

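>>> {"op": "send_rows", "data": {
  "plan": [
    [[0,0,0],0,100],
    [[0,0,0],0,50],
    [[-20,0,0],0,0],
    [[-50,0,0],0,0],
    [[-85,0,0],0,0]
  ]
}}

```text
clock: 19.3
tcp_pos: [0.488, -0.1259, 0.2943]
orientation: [-16.3, 87.1, -0.7]
ft_force: [1.1, -1.1, 1.0]
opening: 0.0854
```

>>> {"op": "send_rows", "data": {
  "plan": [
    [[-10,0,0],8,0],
    [[-12,0,0],16,0],
    [[-12,0,0],24,0],
    [[-12,0,0],32,0],
    [[-12,0,0],40,0]
  ]
}}

```text
clock: 19.8
tcp_pos: [0.4872, -0.1258, 0.3063]
orientation: [24.1, 87.1, -0.6]
ft_force: [0.3, -0.1, 0.5]
opening: 0.0852
```

```bash
python3 - <<'E'
from h import *
grab("top","t24");grab("side","s24")
p=cv2.imread("pics/t24.png")[185:325,325:525];cv2.imwrite("pics/t24c.png",cv2.resize(p,None,fx=3,fy=3))
p=cv2.imread("pics/s24.png")[130:280,280:480];cv2.imwrite("pics/s24c.png",cv2.resize(p,None,fx=3,fy=3))
E
python3 st.py
```

```text
t 19.9 p [ 0.4872 -0.1258  0.3063] tau [-0.046  0.083  0.021] F [-0.7  0.8  0.2] op 0.0853 jaw -24.4 tilt 2.93
```

View pics/s24c.png

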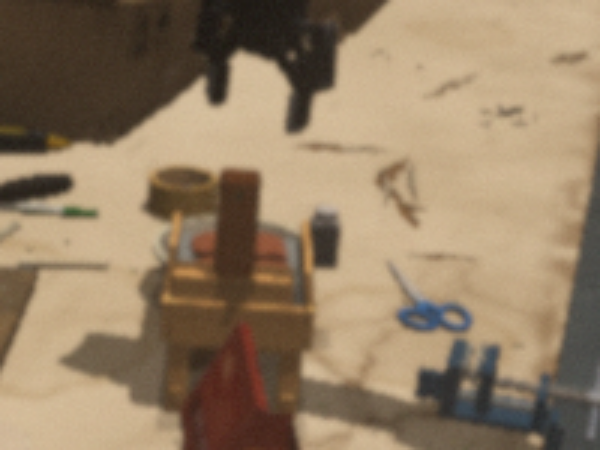

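View pics/t24c.png

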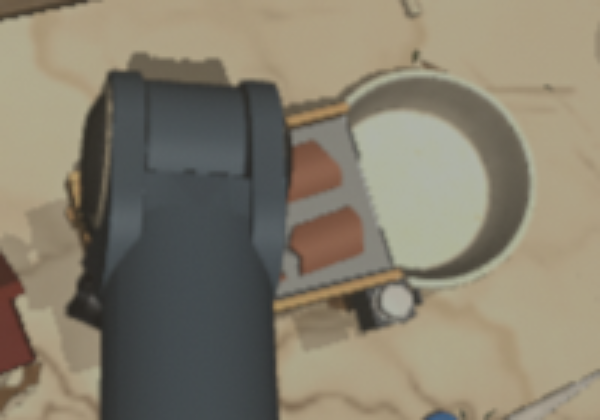

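Scraper stands upright alone in the tray at the closed end (side view handle at (238,215) in the crop). Finish the turn.

>>> {"op": "send_rows", "data": {
  "plan": [
    [[0,0,0],8.5,0],
    [[0,0,0],17,0],
    [[0,0,0],25.5,0],
    [[0,0,0],34,0],
    [[0,0,0],42.5,0]
  ]
}}

```text
clock: 20.4
tcp_pos: [0.4872, -0.1257, 0.3062]
orientation: [66.6, 87.1, -0.5]
ft_force: [0.3, -0.1, 0.2]
opening: 0.0855
```

>>> {"op": "send_rows", "data": {
  "plan": [
    [[0,0,0],8.5,0],
    [[0,0,0],8.5,0]
  ]
}}

```text
clock: 20.6
tcp_pos: [0.4871, -0.1256, 0.3062]
orientation: [74.9, 87.1, -0.5]
ft_force: [-0.1, -0.5, 0.5]
opening: 0.0853
```

Run:
```python
from h import *
wgrab("w25")
to([.5,-.15,.3],-75.35)
W=wcloud("w25");a=np.radians(-75.35);ux=np.array([np.cos(a),np.sin(a)]);uy=np.array([-ux[1],ux[0]])
m=(W[...,2]>.235)&(W[...,2]<.275)
v,u=np.nonzero(m);print(len(u),u.min(),u.max(),v.min(),v.max())
P=W[m];X=P[:,:2]@ux-.3693;Y=P[:,:2]@uy-.4407
print(np.percentile(X,[2,50,98]),np.percentile(Y,[2,50,98]),np.percentile(P[:,2],[2,50,98]))
```

```text
t 20.65 tcp [ 0.4872 -0.1255  0.3062] jaw -75.3 F [-0.  -0.4  0.1] open 0.0853 q [ 38.   8. -31. 105.   4.  65. -69.] 
 shift [ 6.9  5.9 26.9] turn 0.09956666105915701 rows 0.5665279485071983
5750 335 413 218 297
[-0.11511071 -0.09754636 -0.07928435] [-0.01006693  0.01068648  0.02684119] [0.23830448 0.25370666 0.2553859 ]
```

View pics/w25.png

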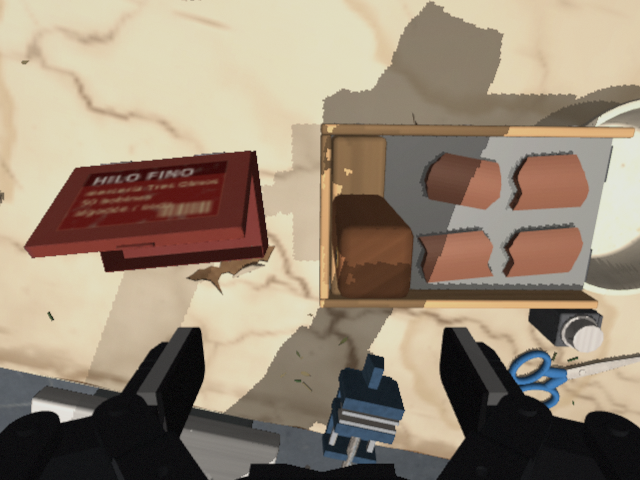

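Run:
```python
from h import *
W=wcloud("w25");a=np.radians(-75.35);ux=np.array([np.cos(a),np.sin(a)]);uy=np.array([-ux[1],ux[0]])
m=(W[...,2]>.250)&(W[...,2]<.262);P=W[m];X=P[:,:2]@ux-.3693;Y=P[:,:2]@uy-.4407
print(np.percentile(X,[1,50,99]),np.percentile(Y,[1,50,99]),np.median(P[:,2]))
q=np.c_[X,Y].astype(np.float32)*1000;print(cv2.minAreaRect(q))
c=cv2.minAreaRect(q)[0];x,y=c[0]/1000+.3693,c[1]/1000+.4407;g=x*ux+y*uy;print(g)
to([g[0],g[1],.29],-75.35);to([g[0],g[1],.213],-75.35)
p,R,s=tool();print(R.round(3))
```

```text
[-0.1141627  -0.096889   -0.07897923] [-0.01084029  0.00885704  0.02580527] 0.2539132648965492
((-96.4908447265625, 7.579310417175293), (38.40092468261719, 37.00984573364258), 88.97056579589844)
[ 0.50270241 -0.15056381]
t 20.65 tcp [ 0.4872 -0.1255  0.3062] jaw -75.3 F [-0.  -0.4  0.1] open 0.0853 q [ 38.   8. -31. 105.   4.  65. -69.] 
 shift [17.   7.8 27.9] turn 0.09956666105915701 rows 0.6726522651999646
t 20.65 tcp [ 0.4872 -0.1255  0.3062] jaw -75.3 F [-0.  -0.4  0.1] open 0.0853 q [ 38.   8. -31. 105.   4.  65. -69.] 
 shift [93.9  4.1 26.9] turn 0.09956666105915701 rows 1.9550817280829056
[[ 0.051  0.966  0.255]
 [-0.     0.255 -0.967]
 [-0.999  0.049  0.013]]
```

>>> {"op": "send_rows", "data": {
  "plan": [
    [[10,8,28],0,0],
    [[40,6,27],0,0],
    [[75,5,27],0,0],
    [[94,4,27],0,0],
    [[94,4,27],0,0]
  ]
}}

```text
clock: 21.15
tcp_pos: [0.5006, -0.1504, 0.21]
orientation: [77.4, 87.4, 2.4]
ft_force: [0.3, -0.4, 0.8]
opening: 0.0855
```

Run:
```python
from h import *
to([.5027,-.1506,.213],-75.35);wgrab("w26")
```

```text
t 21.15 tcp [ 0.5006 -0.1504  0.21  ] jaw -75.0 F [ 0.3 -0.4  0.8] open 0.0855 q [ 37.  15. -29. 110.   8.  54. -71.] 
 shift [-2.9  2.1  0.8] turn 0.32802730695954097 rows 0.07237302089313247
```

View pics/w26.png

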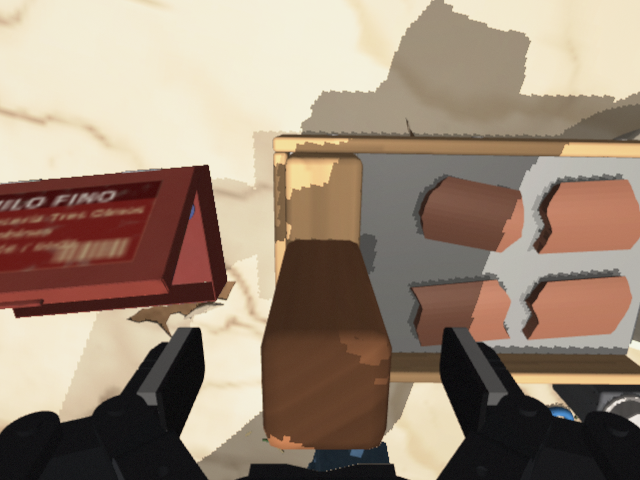

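>>> {"op": "send_rows", "data": {
  "plan": [
    [[-2,2,1],0.3,80],
    [[-2,2,1],0.3,130],
    [[-2,2,1],0.3,180],
    [[-2,2,1],0.3,255],
    [[-2,2,1],0.3,255]
  ]
}}

```text
clock: 21.7
tcp_pos: [0.5047, -0.1507, 0.2154]
orientation: [75.9, 87.1, 0.5]
ft_force: [-1.9, 0.4, 6.1]
opening: 0.0378
```

Run:
```python
from h import *
to([.5027,-.1506,.213],-75.35);wgrab("w27")
p,R,s=tool();print(R.round(3),s["wrist_torque"])
```

```text
t 21.7 tcp [ 0.5047 -0.1507  0.2154] jaw -75.4 F [-1.9  0.4  6.1] open 0.0378 q [ 37.  15. -29. 110.   8.  55. -71.] 
 shift [ 2.3 -2.  -0.6] turn -0.004107176902053311 rows 0.062160913660095865
[[ 0.05   0.966  0.253]
 [ 0.     0.253 -0.967]
 [-0.999  0.049  0.012]] [0.31354266 0.38857149 0.00345508]
```

View pics/w27.png

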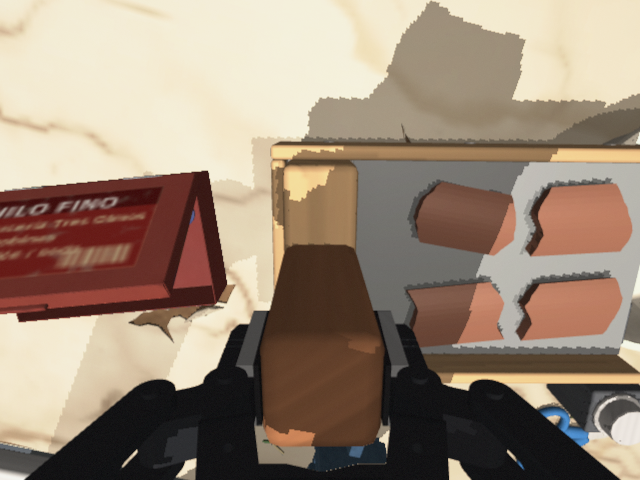

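>>> {"op": "send_rows", "data": {
  "plan": [
    [[0,-2,8],0,255],
    [[0,-4,18],0,255],
    [[0,-4,28],0,255],
    [[0,-4,38],0,255],
    [[0.5,-4,48],0,255]
  ]
}}

```text
clock: 22.25
tcp_pos: [0.5133, -0.1986, 0.2155]
orientation: [77.3, 87.1, 1.9]
ft_force: [2.3, -1.1, -1.0]
opening: 0.0375
```

```bash
cat > push.py <<'E'
import sys
from h import *
t=sys.argv[1];wgrab(t);cv2.imwrite(f"pics/{t}s.png",cv2.resize(cv2.imread(f"pics/{t}.png"),(480,360)))
a=np.radians(-75.35);ux=np.array([np.cos(a),np.sin(a)]);uy=np.array([-ux[1],ux[0]])
p,R,s=tool();print("t",s["clock"],"tray x,y",p[:2]@ux-.3693,p[:2]@uy-.4407,"z",p[2],"jaw",jaw(R),"F",np.round(s["ft_force"],1),"op",s["opening"]);print(R[2].round(3))
E
python3 push.py w28
```

```text
t 22.3 tray x,y -0.04510980493308392 0.005634813890092405 z 0.21544023090449393 jaw -75.49928518127972 F [1.4 0.2 1.9] op 0.03736367605766645
[-0.999  0.05   0.013]
```

View pics/w28s.png

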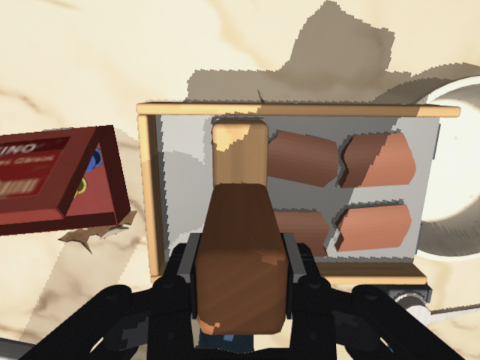

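>>> {"op": "send_rows", "data": {
  "plan": [
    [[1,0,8],0,255],
    [[1,0,17],0,255],
    [[1.5,0,26],0,255],
    [[1.5,0,35],0,255],
    [[1.5,0,44],0,255]
  ]
}}

```text
clock: 22.8
tcp_pos: [0.5258, -0.2423, 0.2154]
orientation: [77.1, 87.0, 1.7]
ft_force: [-0.2, 2.7, 5.9]
opening: 0.0374
```

```bash
python3 push.py w29
```

```text
t 22.85 tray x,y 0.0002917648442524179 0.006456213861473159 z 0.2154533647075731 jaw -75.57111023210614 F [0.1 2.1 5.9] op 0.03711587358242231
[-0.999  0.051  0.013]
```

View pics/w29s.png

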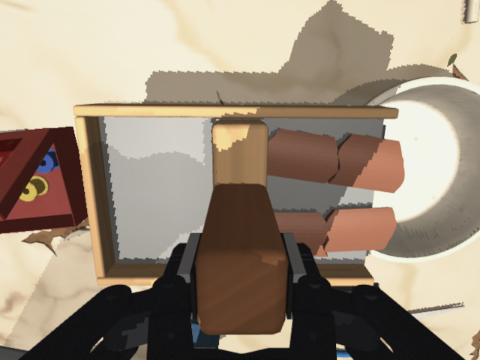

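>>> {"op": "send_rows", "data": {
  "plan": [
    [[0.5,-1,7],0,255],
    [[0.5,-1,15],0,255],
    [[0.5,-1,23],0,255],
    [[0.5,-1,31],0,255],
    [[0.5,-1,39],0,255]
  ]
}}

```text
clock: 23.35
tcp_pos: [0.5349, -0.2834, 0.2155]
orientation: [75.5, 87.0, -0.0]
ft_force: [-0.2, 1.7, 4.6]
opening: 0.0375
```

```bash
python3 push.py w30
```

```text
t 23.4 tray x,y 0.04187940150693259 0.004969112789135699 z 0.215471902581324 jaw -75.69301586243604 F [-0.3  1.   6.1] op 0.037533666887313896
[-0.999  0.052  0.014]
```

View pics/w30s.png

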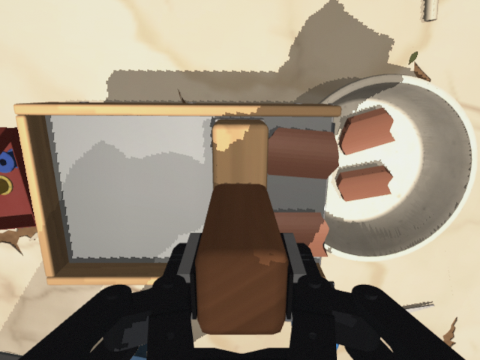

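>>> {"op": "send_rows", "data": {
  "plan": [
    [[0.5,-1,7],-0.2,255],
    [[0.5,-2,14],-0.3,255],
    [[0.5,-2,21],-0.3,255],
    [[0.5,-2,28],-0.3,255],
    [[0.5,-2,35],-0.3,255]
  ]
}}

```text
clock: 23.9
tcp_pos: [0.5419, -0.32, 0.2154]
orientation: [74.4, 86.9, -1.0]
ft_force: [-1.3, 2.4, 3.6]
opening: 0.0371
```

```bash
python3 push.py w31
```

```text
t 23.95 tray x,y 0.07909427626492954 0.002340937424977707 z 0.21547109564074085 jaw -75.48841729501565 F [-0.2  1.7  6.6] op 0.037400193204557966
[-0.999  0.052  0.016]
```

View pics/w31s.png

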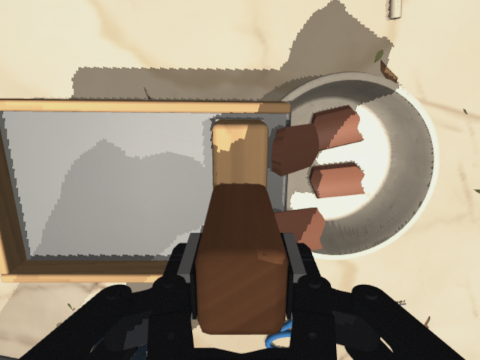

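>>> {"op": "send_rows", "data": {
  "plan": [
    [[0,0,6],0,255],
    [[0,0,12],0,255],
    [[0,0,17],0,255],
    [[0,0,20],0,255],
    [[0,0,20],0,255]
  ]
}}

```text
clock: 24.45
tcp_pos: [0.5469, -0.3423, 0.2156]
orientation: [72.0, 86.9, -3.5]
ft_force: [-1.4, 1.5, 2.8]
opening: 0.0377
```

```bash
python3 push.py w32
```

```text
t 24.5 tray x,y 0.10003703136291175 0.0018625961008404968 z 0.21555914692463088 jaw -75.50143056951799 F [-0.4 -0.4  1.5] op 0.03699374279464866
[-0.999  0.051  0.017]
```

View pics/w32.png

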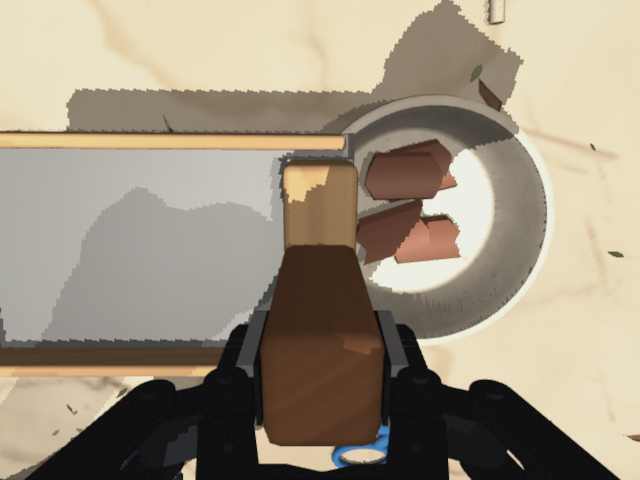

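>>> {"op": "send_rows", "data": {
  "plan": [
    [[0,0,-10],0,255],
    [[0,0,-22],0,255],
    [[0,0,-34],0,255],
    [[0,0,-45],0,255],
    [[0,0,-45],0,255]
  ]
}}

```text
clock: 25.0
tcp_pos: [0.5356, -0.2955, 0.2155]
orientation: [73.0, 86.9, -2.3]
ft_force: [0.8, 1.0, 6.5]
opening: 0.0374
```

```bash
python3 push.py w33
```

```text
t 25.05 tray x,y 0.05226559678245507 0.002787210986108346 z 0.2154584266110451 jaw -75.40065546922429 F [-0.5  1.4  7.3] op 0.037181355787469894
[-0.999  0.052  0.015]
```

View pics/w33s.png

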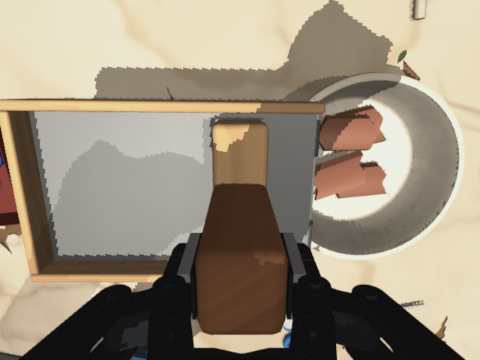

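Release gently, open, and rise.

>>> {"op": "send_rows", "data": {
  "plan": [
    [[0,0,0],0,150],
    [[0,0,0],0,140],
    [[0,0,0],0,134],
    [[0,0,0],0,125],
    [[0,0,0],0,100]
  ]
}}

```text
clock: 25.55
tcp_pos: [0.5354, -0.2955, 0.2149]
orientation: [75.0, 87.0, -0.4]
ft_force: [0.1, -0.1, -0.5]
opening: 0.0518
```

>>> {"op": "send_rows", "data": {
  "plan": [
    [[0,0,0],0,50],
    [[0,0,0],0,0],
    [[-15,1,0],0,0],
    [[-45,2,0],0,0],
    [[-85,4,0],0,0]
  ]
}}

```text
clock: 26.05
tcp_pos: [0.5339, -0.2941, 0.3004]
orientation: [76.9, 87.1, 1.5]
ft_force: [1.1, -0.4, 0.3]
opening: 0.0853
```

>>> {"op": "send_rows", "data": {
  "plan": [
    [[-40,0,0],0,0],
    [[-40,-40,0],0,0],
    [[-40,-80,0],0,0],
    [[-40,-120,0],0,0],
    [[-40,-120,0],0,0]
  ]
}}

```text
clock: 26.55
tcp_pos: [0.4109, -0.3272, 0.3356]
orientation: [73.5, 87.2, -2.4]
ft_force: [-0.1, -0.7, 0.9]
opening: 0.0853
```

```bash
python3 push.py w34
python3 - <<'E'
from h import *
grab("top","t34");grab("side","s34")
a=cv2.imread("pics/t34.png")[165:325,120:520];b=cv2.imread("pics/s34.png")[130:330,180:480]
cv2.imwrite("pics/t34c.png",cv2.resize(a,None,fx=2,fy=2));cv2.imwrite("pics/s34c.png",cv2.resize(b,None,fx=2.4,fy=2.4))
E
```

```text
t 26.6 tray x,y 0.050653065919114615 -0.12283250962717479 z 0.3358889944829411 jaw -75.68313052900474 F [0.4 1.2 0.5] op 0.08545002336542988
[-0.999  0.049  0.014]
```

View pics/t34c.png

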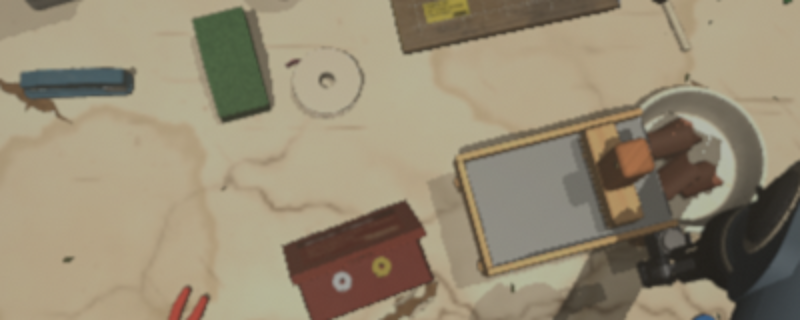

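View pics/s34c.png

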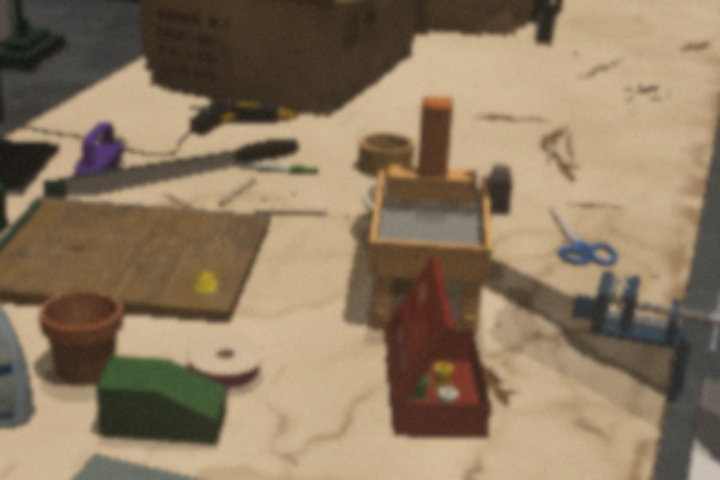

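View pics/w34s.png

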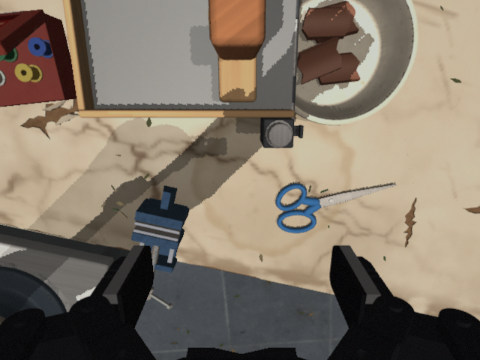

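Run:
```python
from h import *
a=np.load("top0.npz")["p"].astype(int);b=np.load("t34.npz")["p"].astype(int)
d=np.abs(a-b).max(2)
for n,(x0,y0,x1,y1) in dict(stapler=(120,190,190,218),brick=(212,160,262,230),spool=(262,184,305,228),bowlfar=(480,205,508,265),clutter=(190,300,232,378)).items():
    print(n,(d[y0:y1,x0:x1]>40).mean().round(3))
```

```text
stapler 0.0
brick 0.0
spool 0.0
bowlfar 0.048
clutter 0.0
```

```bash
python3 -c "
from rig import r
print(r.finish_job())"
```

```text
the job is handed in; nothing more can be done
None
```

The job is done and handed in at 26.7 s of the 61 s allowed: all four shards are in the bowl, and the scraper stands on its blade in the tray.

**What I did**
- I pressed the latch button with the closed fingers, and the flap swung down by itself without being touched.
- I picked up the scraper by its handle. Since the hand could only point down, I stood it up by pivoting it in a light grip, first on the table and then against the tray's closed end wall.
- I let go of it upright at the closed end, behind the shards. I then gripped the top of the handle with the hand turned 90° and pushed the shards over the open end.
- I pulled the scraper back about 45 mm from the edge, released it and moved the arm clear.

**Last checks**
- **Shards:** the picture from the end of the push showed all four in the bowl. In the last one the pieces overlapped, so I could not count them again there, but the tray deck was empty.
- **Scraper:** it was standing upright in the tray, with nothing touching it.
- **Foam brick, ribbon spool and stapler:** there was no pixel change from the first top view.
- **Bowl:** its far rim sits within about a pixel of where it was at the start. About 5% of the pixels there had changed, which I put down to the arm partly covering the view, but I did not trace it.

**What did not go to plan**
- The scraper slid some 15–20 mm in the pads while I was pivoting it on the table, so I finished standing it up in the tray.
- The tool drifted to about 3° off vertical, which the moves could not correct.
- The firmest push I read was about 23 N, pressing the scraper's foot onto the deck.

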